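# Load the sampler tray: tip out the middle cartridge and set out the jars

## Robot

A 7-joint arm with a two-finger parallel gripper is mounted at the origin on the work surface. World frame = base frame: x ahead of the robot, y to its left, z up, the work surface at z = 0. Lengths are in m, angles in rad, forces in N, time in s.
With the tool pointing down it reaches from about 0.425 to 0.925 m from the base axis. Payload 6.8 kg.
Tool frame: the origin (TCP) lies at the very end of the fingers, on their centre line; the grasp point (between the pads) lies 19 mm behind it; z points along the fingers, x is the direction in which the jaws open and shut, and the axes are right-handed (so a half turn about z gives the same grasp; the last joint's range is limited). The gripper opens to 85 mm and grips with 20 to 120 N. Pads are 22 mm wide; open, the fingers measure 114 mm over their backs; the gripper's body (76 mm by 85 mm) begins 54 mm behind the grasp point. The pads swing forward as they close: fully open they stand 13 mm farther back than shut.
Start: joints at [-1.356, 0.477, 0.022, 1.555, -0.011, 1.109, -0.083], TCP at [0.214, 0.64, 0.231] pointing down, gripper open.
Joint ranges: [-2.96, 2.96], [-0.34, 2.1], [-1.41, 1.46], [0.24, 2.44], [-1.37, 4.51], [0.17, 1.92], [-2.96, 2.96]. Speed limits (rad/s): [2.39, 2.39, 3.14, 3.14, 3.14, 3.14, 3.14].

## Interface

Orientations are given as a rotation vector (axis times angle).
In Python, from bench import get_obs, imaging, hand_in gives the robot as it stands.
- The arm moves only by the tool send_rows, never from a script. Its argument "motion" is a list of rows, each an object with "dp": the shift along the world's x, y, z in m, a list of three; "rot": the turn, a rotation vector about the world's x, y, z in rad, a list of three; "grip": the finger opening in m, from 0 to 0.0854. In form: [{"dp": [dx, dy, dz], "rot": [ax, ay, az], "grip": grip}, ...]. A call has 1 to 20 rows; each row shifts and turns the pose as measured when the row begins; what a row does not reach is not made up. A row lasts 1/8 s, in which the tool goes at most 62.5 mm and 10.7 degrees, less where a joint would pass 70% of its speed; a pose out of reach is approached as far as the arm can. A call is refused whole if a number of a shift passes 0.0625 or a number of a turn 0.188, either way. A call with a gripper value outside its range is refused whole. The fingers move at their own pace and stop on an object; "grip_force" is the grip in N (left out, the last holds). Time passes only in rows, so rows that do not move let the fingers close. It gives the time, the measured TCP pose, the force and the opening at its end, in the units of the state.
- get_obs(): the state, without advancing time (a new reading comes with each control period).
- imaging.grab_frame(name): name is "side" or "top" or "wrist"; returns a dict with "img" (480x640x3 uint8, red, green, blue), "fx", "fy", "cx", "cy" (pixels), "D" ([k1, k2, p1, p2, k3] as OpenCV has them; the pictures are not rectified), "R" (3x3) and "t" (3): a world point X has camera coordinates R X + t. Camera axes: x right, y down, z forward; pixel columns grow to the right and rows downward; lengths in m; the calibration is good to about 2 mm. A picture is of the moment at which its call begins. There is no depth.
- hand_in(): hands the job in, once; it reports no verdict.
The state is a dict: "clock": time; "joints": joint angles; "qvel": joint speeds; "tau": joint torques, N m; "tcp_pos": TCP position; "orientation": TCP orientation; "contact_force": force on the tool from outside, world axes, zero at the start; "moment": the same for the moment, N m; "grip_width": finger opening in m.
Only numpy, scipy, OpenCV 4.12 (cv2) and the standard library are available. Lean on these libraries where they do the work, as an engineer would, in place of code of your own. Each camera call takes 0.05 s, during which the arm holds its last target. There are 200 camera calls.

## Task

Load the tray for a run: tip the middle cartridge forward out of its tight row so that it leans on the rack's bar, pull it free, leaving the others standing in their places, and stand it upright and square in the tray's bay, in the middle of the printed oblong. Stand every sample jar on a printed spot of the tray, one to a spot and centred on it, filling the row nearest the robot first, then the middle row, then the farthest. When everything is loaded, press the start button fully down and let go; do not disturb the other things on the bench.

Things in the scene. Friction and masses are not known exactly. Their poses are not given: they have to be found in the camera images.
- rack: fixed aluminium rack on a 10 mm base, open above and to its -x (about towards the robot); origin under the middle cartridge, row along y, 1.5 mm gaps, tops 170 mm up. Sill at the feet, x = -38, 5 high. Low back at x = +36 to +41, only 70 mm up: above it the rear faces can be hooked. End plates 130 high. Round lean bar, 10 thick, along y at x = -88, axis 85 mm up. Rack and tray may swap sides
- cartridge: the wanted one, third of five alike: white box, grey band at the top, 70 deep (x) x 44 wide (y) x 160 tall; origin at the centre of its underside, z up its height; about 0.35 kg. Pulled forward (rack -x) at its top rear edge it swings on its front foot, overbalances at 24 degrees and rests leaning on the bar at about 34, its upper 60 mm beyond the bar, both sides free to grip
- other1: another cartridge of the row, the end place on the rack's -y side: an upright white plastic box with a grey band round its top, 70 deep (x) x 44 wide (y) x 160 tall; origin at the centre of its underside, z up along its height
- other2: another cartridge of the row, between other1 and the wanted one: an upright white plastic box with a grey band round its top, 70 deep (x) x 44 wide (y) x 160 tall; origin at the centre of its underside, z up along its height
- other3: another cartridge of the row, next to the wanted one on the rack's +y side: an upright white plastic box with a grey band round its top, 70 deep (x) x 44 wide (y) x 160 tall; origin at the centre of its underside, z up along its height
- other4: another cartridge of the row, the end place on the rack's +y side: an upright white plastic box with a grey band round its top, 70 deep (x) x 44 wide (y) x 160 tall; origin at the centre of its underside, z up along its height
- tray: fixed grey loading tray, 224 (x) x 248 (y), floor 8 mm and white rim 16 mm above the table; origin at the centre of its underside, -x side about towards the robot. Six round printed spots, three rows of two, 70 mm apart both ways, in its -y part; the bay and the start button in its +y part
- spot1 (a point): centre of a printed spot (black disc of 54 mm with a white ring) on the tray's floor, in the nearest row from the robot, on the row's -y side; axes as the tray's
- spot2 (a point): centre of a printed spot (black disc of 54 mm with a white ring) on the tray's floor, in the nearest row from the robot, on the row's +y side; axes as the tray's
- spot3 (a point): centre of a printed spot (black disc of 54 mm with a white ring) on the tray's floor, in the middle row from the robot, on the row's -y side; axes as the tray's
- spot4 (a point): centre of a printed spot (black disc of 54 mm with a white ring) on the tray's floor, in the middle row from the robot, on the row's +y side; axes as the tray's
- spot5 (a point): centre of a printed spot (black disc of 54 mm with a white ring) on the tray's floor, in the farthest row from the robot, on the row's -y side; axes as the tray's
- spot6 (a point): centre of a printed spot (black disc of 54 mm with a white ring) on the tray's floor, in the farthest row from the robot, on the row's +y side; axes as the tray's
- bay (a point): centre of the bay for the cartridge, on the tray's floor (black printed 70 x 44 oblong); axes as the tray's. White fences 15 mm above the floor on three sides: inner faces 29 mm from this point at +y and -y, and 44 mm behind it at +x; open towards -x
- start (a joint): travel of the start button, 0 up to 0.006 m fully pressed; it springs back, and fully down takes 5 N
- start_top (a point): centre of the top of the start button, a grey push button of 32 mm diameter in a black housing on the tray, 118 mm in front of the bay; press straight down
- jar1: sample jar (the number of jars differs from start to start): amber glass body of 50 mm diameter, 46 high, with a white stopper (52 mm diameter flange, 6 thick, top at 52) and on it a round knob of 24 mm diameter and 26 high, 78 mm in all; origin at the centre of the underside; 0.12 kg. The stopper does not come off
- jar2: sample jar (the number of jars differs from start to start): amber glass body of 50 mm diameter, 46 high, with a white stopper (52 mm diameter flange, 6 thick, top at 52) and on it a round knob of 24 mm diameter and 26 high, 78 mm in all; origin at the centre of the underside; 0.12 kg. The stopper does not come off
- jar3: sample jar (the number of jars differs from start to start): amber glass body of 50 mm diameter, 46 high, with a white stopper (52 mm diameter flange, 6 thick, top at 52) and on it a round knob of 24 mm diameter and 26 high, 78 mm in all; origin at the centre of the underside; 0.12 kg. The stopper does not come off
- jar4: sample jar (the number of jars differs from start to start): amber glass body of 50 mm diameter, 46 high, with a white stopper (52 mm diameter flange, 6 thick, top at 52) and on it a round knob of 24 mm diameter and 26 high, 78 mm in all; origin at the centre of the underside; 0.12 kg. The stopper does not come off
- jar5: sample jar (the number of jars differs from start to start): amber glass body of 50 mm diameter, 46 high, with a white stopper (52 mm diameter flange, 6 thick, top at 52) and on it a round knob of 24 mm diameter and 26 high, 78 mm in all; origin at the centre of the underside; 0.12 kg. The stopper does not come off
- beaker: bystander: glass beaker, 70 mm across, 90 high; origin at the centre of its underside
- washbottle: bystander: white bottle, 60 mm across, 150 high; origin at the centre of its underside
- tipbox: bystander: grey box 120 x 85 x 60; origin at the centre of its underside
Not all that is in view belongs to the job. What is shaped like the jar3 but brown or yellow is not meant. What is shaped like the jar1 but turquoise is not meant.

How it is judged:
By the outcome, as a careful person would: the job done as asked, in the order asked, and still so for the second after the job is handed in, with the robot touching nothing.
Of jar1, jar2, jar3, jar4, jar5 only 3 to 5 are there at a start; the rules pass over those that are not, and their reading is None.
At some moment in a run one of jar1, jar2, jar3, jar4, jar5 may be knocked a few centimetres aside while the robot is not near it.
It also fails if it takes over 210 s, if anything falls off the work surface, if the arm or the gripper's body presses on something with over 40 N, if the wrist force passes 120 N, or if a joint passes its speed limit or range.

## Working session

There is one attempt and no reset: what is moved stays moved. The work goes in short steps, Python scripts to look and compute and a tool call to move; the robot and the scene stay as the last step left them, time stands still between calls to the robot, and variables do not carry over. Pictures are saved under pics/ and viewed, about 12 in all and at most 16, crops included, and the job is handed in when it is done.

Besides the shell and the picture viewer there is one more tool, called after "Call:" in YAML: its name, and indented under it one key for each argument. send_rows: Moves the arm, as the interface text tells. Its arguments: {"type":"object","properties":{"motion":{"type":"array","items":{"type":"object","properties":{"dp":{"type":"array","items":{"type":"number"}},"rot":{"type":"array","items":{"type":"number"}},"grip":{"type":"number"}}}},"grip_force":{"type":"number"}},"required":["motion"]}

```bash
mkdir -p pics
cat > h.py <<'E'
import numpy as np, cv2, sys
from bench import get_obs, imaging, hand_in
def grab(n,save=None):
    f=imaging.grab_frame(n)
    np.savez('/tmp/%s.npz'%n,**{k:np.array(v) for k,v in f.items()})
    if save: cv2.imwrite('pics/'+save,f['img'][:,:,::-1])
    return f
def load(n): return np.load('/tmp/%s.npz'%n)
def K(f): return np.array([[f['fx'],0,f['cx']],[0,f['fy'],f['cy']],[0,0,1.]],float)
def w(f,uv,z):
    "pixels -> world at height z"
    p=cv2.undistortPoints(np.array(uv,float).reshape(-1,1,2),K(f),np.array(f['D'],float)).reshape(-1,2)
    R=np.array(f['R']);c=-R.T@np.array(f['t']).ravel()
    d=np.c_[p,np.ones(len(p))]@R
    return c+d*((z-c[2])/d[:,2])[:,None]
def px(f,X):
    return cv2.projectPoints(np.array(X,float).reshape(-1,1,3),cv2.Rodrigues(np.array(f['R']))[0],np.array(f['t'],float),K(f),np.array(f['D'],float))[0].reshape(-1,2)
E
python3 - <<'E'
from h import *
np.set_printoptions(precision=4,suppress=True)
for n in('top','side'):
    f=grab(n,n+'1.png'); print(n,-f['R'].T@f['t'],f['R'][2],f['fx'])
print(get_obs())
E
```

```text
top [0.3208 0.0085 1.1448] [ 0.1603 -0.0206 -0.9869] 449.83120083749475
side [ 0.4715 -0.915   0.8205] [ 0.0364  0.7681 -0.6393] 486.81380850755914
{'clock': 0.1, 'joints': array([-1.3561,  0.4777,  0.0224,  1.5563, -0.0115,  1.1093, -0.0831]), 'qvel': array([-0.0019, -0.0007,  0.0022, -0.0024,  0.0006,  0.0016,  0.0014]), 'tau': array([  0.0039, -59.7763,   1.6132, -28.1957,   0.0128,   0.005 ,
        -0.    ]), 'tcp_pos': array([0.214 , 0.6396, 0.2304]), 'orientation': array([ 2.5487,  1.8349, -0.002 ]), 'contact_force': array([-0.6744,  0.3519, -0.4703]), 'moment': array([-0.0074,  0.024 , -0.0227]), 'grip_width': 0.08539470670525845}
```

View pics/top1.png

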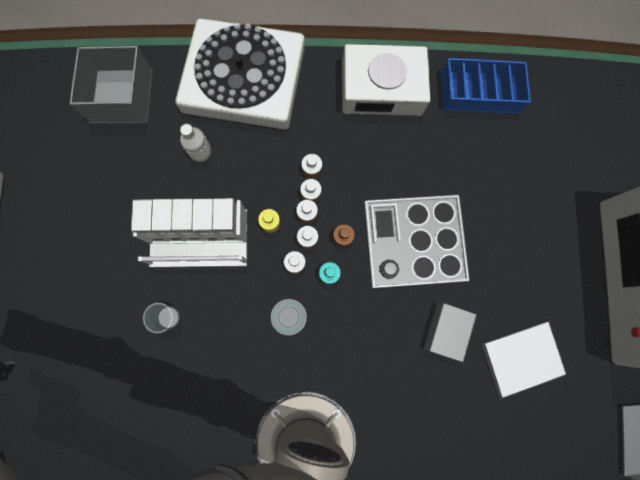

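View pics/side1.png

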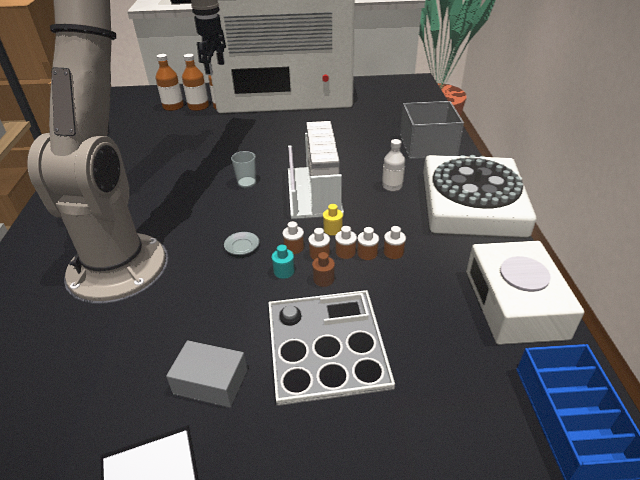

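The top view shows the rack at (190,230) and the tray at (417,240). Five white-stoppered jars run in a column from (312,164) to (294,262), with the yellow, brown and turquoise decoys close by. I'll enlarge both regions.

Run:
```python
from h import *
f=load('top');im=f['img'][:,:,::-1]
a=cv2.resize(im[150:290,275:475],None,fx=4,fy=4,interpolation=cv2.INTER_CUBIC)
b=cv2.resize(im[185:285,120:320],None,fx=4,fy=4,interpolation=cv2.INTER_CUBIC)
cv2.imwrite('pics/a.png',a);cv2.imwrite('pics/b.png',b)
```

```text
(no output)
```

View pics/a.png

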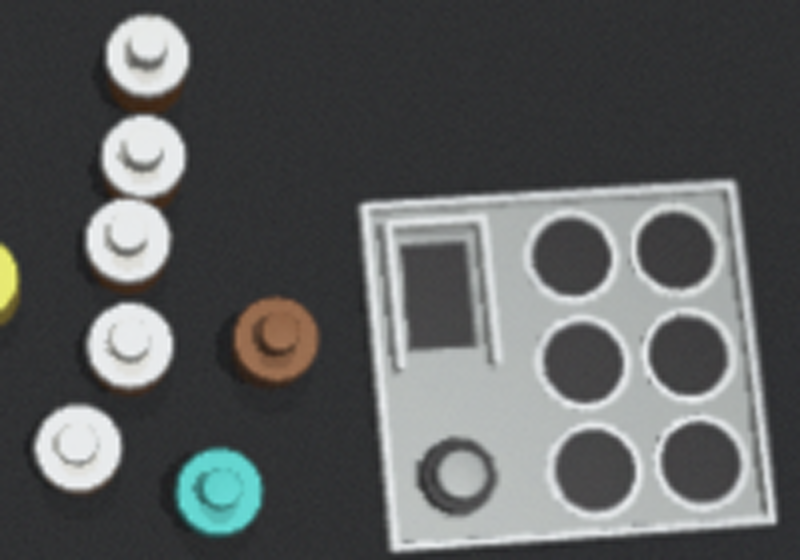

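View pics/b.png

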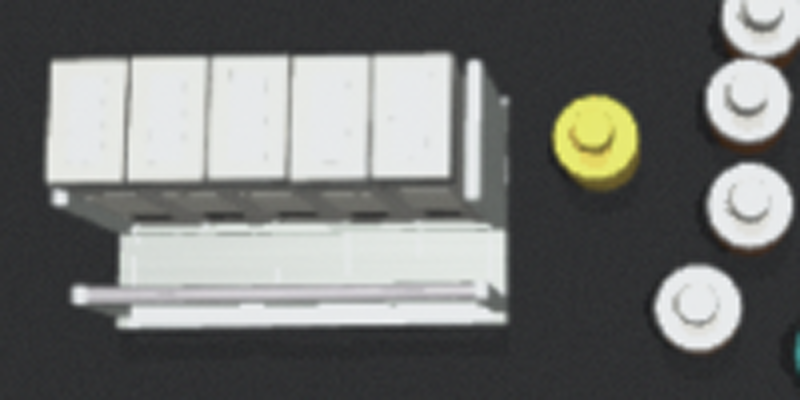

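Run:
```python
from h import *
np.set_printoptions(precision=4,suppress=True)
f=load('top')
A=lambda p:(np.array(p)+.5)/4-.5+[275,150]
B=lambda p:(np.array(p)+.5)/4-.5+[120,185]
print('jars\n',w(f,A([(147,57),(143,157),(128,241),(130,346),(78,448)]),.052))
print('decoys\n',w(f,np.r_[A([(276,340),(219,491)]),B([(596,138)])],.052))
s=w(f,A([(700,462),(594,470),(688,355),(583,362),(676,250),(571,256)]),.008);print('spots\n',s)
r=w(f,A([(361,205),(737,183),(776,522),(390,550)]),.016);print('rim\n',r,np.linalg.norm(np.diff(r,axis=0),axis=1))
o=w(f,A([(407,243),(468,242),(476,345),(411,350)]),.008);print('oblong\n',o,o.mean(0))
print('btn\n',w(f,A([(466,472)]),.03))
# tray fit, layout: spots relative unknown offset; angle from spots and rim
ang=[np.arctan2(*(s[i]-s[j])[[1,0]]) for i,j in((4,0),(5,1))]+[np.arctan2(-(s[i]-s[j])[0],(s[i]-s[j])[1]) for i,j in((1,0),(3,2),(5,4))]
ra=[np.arctan2(*(r[1]-r[2])[[1,0]]),np.arctan2(*(r[0]-r[3])[[1,0]])]
print('ang',ang,ra)
c=w(f,B([(52,60),(452,54),(452,178),(46,182),(209,57),(290,56),(288,180),(207,181)]),.170);print('cart\n',c,np.linalg.norm(c[0]-c[1]),np.linalg.norm(c[1]-c[2]),c[4:].mean(0), c[:4].mean(0))
print('bar',w(f,B([(80,290),(478,290)]),.090))
print('base front',w(f,B([(118,323),(507,320)]),.01))
```

```text
jars
 [[ 0.6903 -0.0075  0.052 ]
 [ 0.6247 -0.0056  0.052 ]
 [ 0.5706  0.0032  0.052 ]
 [ 0.5044  0.0012  0.052 ]
 [ 0.4409  0.0323  0.052 ]]
decoys
 [[ 0.5092 -0.0889  0.052 ]
 [ 0.4155 -0.0539  0.052 ]
 [ 0.5459  0.097   0.052 ]]
spots
 [[ 0.4405 -0.3669  0.008 ]
 [ 0.4348 -0.2972  0.008 ]
 [ 0.5103 -0.3616  0.008 ]
 [ 0.5048 -0.292   0.008 ]
 [ 0.58   -0.3565  0.008 ]
 [ 0.5749 -0.2862  0.008 ]]
rim
 [[ 0.6048 -0.1475  0.016 ]
 [ 0.6241 -0.3969  0.016 ]
 [ 0.4015 -0.4127  0.016 ]
 [ 0.3825 -0.1637  0.016 ]] [0.2502 0.2231 0.2498]
oblong
 [[ 0.5819 -0.1784  0.008 ]
 [ 0.5831 -0.2185  0.008 ]
 [ 0.5151 -0.2223  0.008 ]
 [ 0.5113 -0.1799  0.008 ]] [ 0.5479 -0.1998  0.008 ]
btn
 [[ 0.4307 -0.2099  0.03  ]]
ang [np.float64(0.07463642133797875), np.float64(0.07795886528788215), np.float64(0.08131189592751711), np.float64(0.07780515946372518), np.float64(0.07334065454919081)] [np.float64(0.07062324596283823), np.float64(0.07253071523434358)]
cart
 [[0.5629 0.3946 0.17  ]
 [0.5684 0.169  0.17  ]
 [0.4982 0.1662 0.17  ]
 [0.4934 0.3927 0.17  ]
 [0.5653 0.3053 0.17  ]
 [0.5663 0.2596 0.17  ]
 [0.496  0.2569 0.17  ]
 [0.4949 0.302  0.17  ]] 0.2257420372354976 0.07024892185158306 [0.5307 0.281  0.17  ] [0.5307 0.2806 0.17  ]
bar [[0.4427 0.3988 0.09  ]
 [0.4458 0.1613 0.09  ]]
base front [[0.4312 0.4023 0.01  ]
 [0.4364 0.1539 0.01  ]]
```

Call:
send_rows:
  motion:
    - {"dp": [0,0,0.04],"rot": [0,0,0],"grip": 0}
    - {"dp": [0.037,-0.036,0.01],"rot": [0,0,0.034],"grip": 0}
    - {"dp": [0.037,-0.036,0],"rot": [0,0,0.034],"grip": 0}
    - {"dp": [0.037,-0.036,0],"rot": [0,0,0.034],"grip": 0}
    - {"dp": [0.037,-0.036,0],"rot": [0,0,0.034],"grip": 0}
    - {"dp": [0.037,-0.036,0],"rot": [0,0,0.034],"grip": 0}
    - {"dp": [0.037,-0.036,0],"rot": [0,0,0.034],"grip": 0}
    - {"dp": [0.037,-0.036,0],"rot": [0,0,0.034],"grip": 0}
    - {"dp": [0.037,-0.036,0],"rot": [0,0,0.034],"grip": 0}
    - {"dp": [0.037,-0.036,0],"rot": [0,0,0.034],"grip": 0}
    - {"dp": [0.037,-0.036,0],"rot": [0,0,0.034],"grip": 0}
    - {"dp": [0,0,0],"rot": [0,0,0],"grip": 0}
  grip_force: 40

```text
clock: 1.6
tcp_pos: [0.5898, 0.2631, 0.2759]
orientation: [2.182, 2.252, -0.017]
contact_force: [0.0, -0.1, -1.4]
grip_width: -0.0
```

Call:
send_rows:
  motion:
    - {"dp": [-0.004,0.018,0],"rot": [0,0,-0.01],"grip": 0}
    - {"dp": [0,0,0],"rot": [0,0,0],"grip": 0}
    - {"dp": [0,0,-0.03],"rot": [0,0,0],"grip": 0}
    - {"dp": [0,0,-0.03],"rot": [0,0,0],"grip": 0}
    - {"dp": [0,0,0],"rot": [0,0,0],"grip": 0}

```text
clock: 2.22
tcp_pos: [0.5805, 0.2901, 0.2143]
orientation: [2.185, 2.255, -0.016]
contact_force: [0.1, -0.0, -0.1]
grip_width: 0.0003
```

Run:
```python
from h import *
f=grab('wrist','wr1.png'); g=grab('top')
x=get_obs()['tcp_pos'];print(x, px(g,x), px(f,x))
im=g['img'][:,:,::-1];cv2.imwrite('pics/c.png',np.hstack([cv2.resize(im[150:290,120:280],None,fx=3.4,fy=3.4,interpolation=cv2.INTER_CUBIC)]))
```

```text
[0.58245576 0.29066277 0.21718142] [[172.86974691 185.71996354]] [[319.6382685  311.34471555]]
```

View pics/wr1.png

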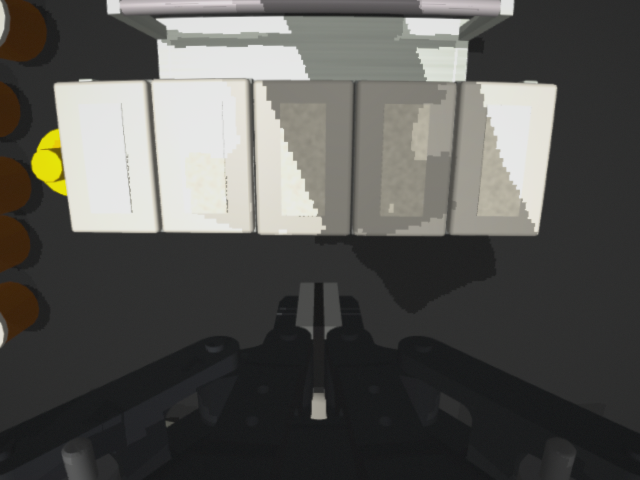

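The wrist view shows the closed fingers at (320,290) behind the row. The middle cartridge's rear top edge runs from (257,234) to (351,235), so the fingers are slightly off its centre.

Run:
```python
from h import *
np.set_printoptions(precision=4,suppress=True)
f=load('wrist')
c=w(f,[(70,233),(257,234),(351,235),(540,235),(352,82),(254,81)],.17);print(c,c[1:3].mean(0),np.linalg.norm(c[0]-c[3]),np.arctan2((c[0]-c[3])[0],-(c[0]-c[3])[1]))
print(get_obs()['tcp_pos'])
```

```text
[[0.5688 0.1691 0.17  ]
 [0.5662 0.2604 0.17  ]
 [0.5652 0.3046 0.17  ]
 [0.5621 0.3951 0.17  ]
 [0.497  0.3016 0.17  ]
 [0.4978 0.2593 0.17  ]] [0.5657 0.2825 0.17  ] 0.22604161636474832 0.029595508706089943
[0.5825 0.2907 0.2172]
```

Call:
send_rows:
  motion:
    - {"dp": [0.004,-0.008,0],"rot": [0,0,-0.007],"grip": 0}
    - {"dp": [0,0,0],"rot": [0,0,0],"grip": 0}
    - {"dp": [0,0,-0.027],"rot": [0,0,0],"grip": 0}
    - {"dp": [0,0,-0.027],"rot": [0,0,0],"grip": 0}
    - {"dp": [0,0,-0.025],"rot": [0,0,0],"grip": 0}
    - {"dp": [0,0,0],"rot": [0,0,0],"grip": 0}
    - {"dp": [0,0,0],"rot": [0,0,0],"grip": 0}

```text
clock: 3.2
tcp_pos: [0.5914, 0.2833, 0.1449]
orientation: [2.193, 2.24, 0.012]
contact_force: [0.1, 0.1, 0.3]
grip_width: -0.0001
```

Call:
send_rows:
  motion:
    - {"dp": [-0.006,0,-0.006],"rot": [0,0,0],"grip": 0}
    - {"dp": [-0.006,0,0],"rot": [0,0,0],"grip": 0}
    - {"dp": [-0.006,0,0],"rot": [0,0,0],"grip": 0}
    - {"dp": [-0.006,0,0],"rot": [0,0,0],"grip": 0}
    - {"dp": [-0.006,0,0],"rot": [0,0,0],"grip": 0}
    - {"dp": [-0.006,0,0],"rot": [0,0,0],"grip": 0}
    - {"dp": [-0.006,0,0],"rot": [0,0,0],"grip": 0}
    - {"dp": [-0.006,0,0],"rot": [0,0,0],"grip": 0}

```text
clock: 4.2
tcp_pos: [0.5426, 0.2842, 0.1425]
orientation: [2.192, 2.238, 0.023]
contact_force: [-0.3, -0.3, 0.4]
grip_width: 0.0003
```

Call:
send_rows:
  motion:
    - {"dp": [-0.005,0,0],"rot": [0,0,0],"grip": 0}
    - {"dp": [-0.005,0,0],"rot": [0,0,0],"grip": 0}
    - {"dp": [-0.005,0,0],"rot": [0,0,0],"grip": 0}
    - {"dp": [-0.005,0,0],"rot": [0,0,0],"grip": 0}
    - {"dp": [-0.005,0,0],"rot": [0,0,0],"grip": 0}
    - {"dp": [0,0,0],"rot": [0,0,0],"grip": 0}
    - {"dp": [0,0,0],"rot": [0,0,0],"grip": 0}

```text
clock: 5.08
tcp_pos: [0.5144, 0.2842, 0.1419]
orientation: [2.192, 2.24, 0.02]
contact_force: [0.5, -0.9, 0.1]
grip_width: -0.0001
```

Run:
```python
from h import *
g=grab('side');f=grab('top')
c=lambda i:cv2.resize(i,(400,400),interpolation=cv2.INTER_CUBIC)
cv2.imwrite('pics/d.png',np.hstack([c(g['img'][90:240,250:400]),c(f['img'][150:300,110:260])])[:,:,::-1])
```

```text
(no output)
```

View pics/d.png

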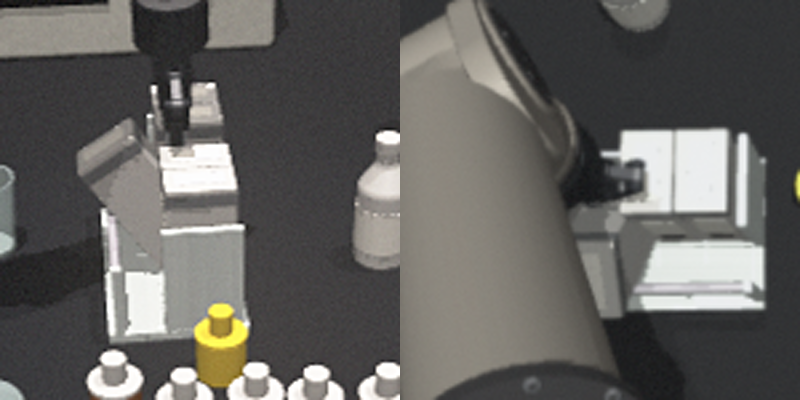

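The cartridge now leans on the bar, shown in the left panel around (125,160), with the others still standing. Next I lift off, open and tilt the tool to match the lean.

Call:
send_rows:
  motion:
    - {"dp": [0.004,0,0.03],"rot": [0,0,0],"grip": 0}
    - {"dp": [0,0,0.04],"rot": [0,0,0],"grip": 0}
    - {"dp": [0,0,0.04],"rot": [0,0,0],"grip": 0.085}
    - {"dp": [-0.025,0,0],"rot": [0.003,-0.117,0],"grip": 0.085}
    - {"dp": [-0.025,-0.001,0],"rot": [0.003,-0.117,0],"grip": 0.085}
    - {"dp": [-0.025,-0.001,0],"rot": [0.003,-0.117,0],"grip": 0.085}
    - {"dp": [-0.025,-0.001,0],"rot": [0.003,-0.117,0],"grip": 0.085}
    - {"dp": [-0.015,-0.001,0],"rot": [0.003,-0.117,0],"grip": 0.085}
    - {"dp": [0,0,0],"rot": [0,0,0],"grip": 0.085}
    - {"dp": [0,0,0],"rot": [0,0,0],"grip": 0.085}

```text
clock: 6.42
tcp_pos: [0.4062, 0.2802, 0.2569]
orientation: [1.866, 1.904, 0.602]
contact_force: [0.3, -0.5, 0.9]
grip_width: 0.085
```

```bash
cat >> h.py <<'E'
def pose():
    o=get_obs();R=cv2.Rodrigues(o['orientation'])[0];np.set_printoptions(precision=4,suppress=True)
    print('p',o['tcp_pos'],'toolx',R[:,0],'yaw',np.arctan2(R[1,0],R[0,0]),'toolz',R[:,2],'tilt',np.arctan2(R[0,2],-R[2,2]),'F',o['contact_force'],'g',o['grip_width'],'t',o['clock']); return o['tcp_pos'],R
E
python3 - <<'E'
from h import *
grab('wrist','wr2.png');pose(); print(get_obs()['joints'])
E
```

```text
p [0.4064 0.2801 0.2568] toolx [-0.0228  0.9997  0.012 ] yaw 1.593607406346551 toolz [ 0.5652  0.0228 -0.8246] tilt 0.6008333862537634 F [-0.908  -0.4392  1.0837] g 0.08514455870858152 t 6.475
[-1.0888 -0.0338  0.0222  2.2986  0.8266  0.7189 -0.0727]
```

View pics/wr2.png

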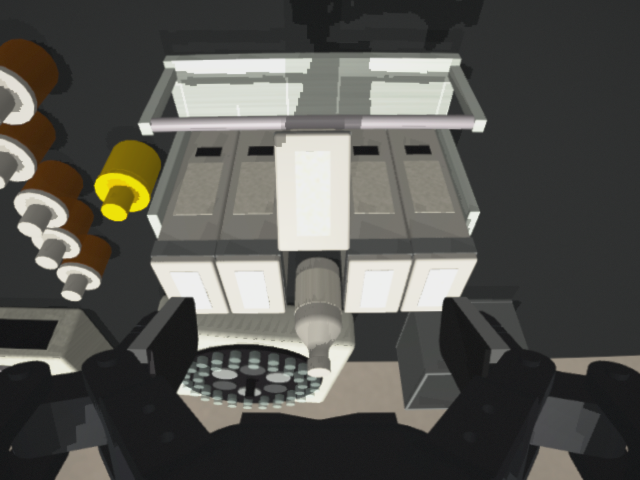

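The leaning cartridge's top face has corners at (276,133), (350,133), (349,250) and (278,250), almost square to the camera. I'll solve its pose from those.

Run:
```python
from h import *
f=load('wrist');p,R=pose()
obj=np.array([(-.035,-.022,.16),(-.035,.022,.16),(.035,.022,.16),(.035,-.022,.16)])
im=np.array([(276,133),(350,133),(349,250),(278,250)],float)
ok,rv,tv=cv2.solvePnP(obj,im,K(f),np.array(f['D']))
Ro=f['R'].T@cv2.Rodrigues(rv)[0]; to=f['R'].T@(tv.ravel()-f['t'])
print('Rcart',Ro,'foot centre',to,'tilt',np.degrees(np.arccos(Ro[2,2])))
for s in(.16,.103): print(s,to+Ro@[0,0,s])
t=.585;u=np.array([-np.sin(t),-np.sin(t)*.024,np.cos(t)]); d=np.array([np.cos(t),.02,np.sin(t)])
# assume model
m=np.array([.5307-.034,.2806,.010])+.035*d
print('model top',m+.16*u,'tcp',m+.103*u); print(px(f,[m+.16*u+a*.035*d+np.array([0,b*.022,0]) for a,b in((-1,-1),(-1,1),(1,1),(1,-1))]))
```

```text
p [0.4064 0.2801 0.2568] toolx [-0.0228  0.9997  0.012 ] yaw 1.593607406346551 toolz [ 0.5652  0.0228 -0.8246] tilt 0.6008333862537634 F [-0.908  -0.4392  1.0837] g 0.08514455870858152 t 6.475
Rcart [[ 0.752  -0.0321 -0.6584]
 [ 0.0114  0.9993 -0.0357]
 [ 0.6591  0.0193  0.7518]] foot centre [0.5493 0.285  0.0364] tilt 41.25141688301752
0.16 [0.444  0.2793 0.1567]
0.103 [0.4815 0.2813 0.1139]
model top [0.4375 0.2792 0.1627] tcp [0.469  0.2799 0.1152]
[[273.1167 129.2079]
 [351.8815 130.1409]
 [350.2538 249.2037]
 [277.284  248.8525]]
```

Call:
send_rows:
  motion:
    - {"dp": [0.012,0,-0.034],"rot": [0,0.003,0],"grip": 0.085}
    - {"dp": [0.015,0,-0.035],"rot": [0,0.003,0],"grip": 0.085}
    - {"dp": [0.015,0,-0.035],"rot": [0,0.003,0],"grip": 0.085}
    - {"dp": [0.014,0,-0.028],"rot": [0,0.003,0],"grip": 0.085}
    - {"dp": [0,0,0],"rot": [0,0,0],"grip": 0.085}
    - {"dp": [0,0,0],"rot": [0,0,0],"grip": 0.085}

```text
clock: 7.22
tcp_pos: [0.4725, 0.2806, 0.125]
orientation: [1.885, 1.897, 0.596]
contact_force: [-0.1, -0.2, 0.2]
grip_width: 0.0848
```

Call:
send_rows:
  motion:
    - {"dp": [-0.004,0,-0.009],"rot": [0,0,0],"grip": 0.085}
    - {"dp": [0,0,0],"rot": [0,0,0],"grip": 0.085}
    - {"dp": [0,0,0],"rot": [0,0,0],"grip": 0.06}
    - {"dp": [0,0,0],"rot": [0,0,0],"grip": 0.05}
    - {"dp": [0,0,0],"rot": [0,0,0],"grip": 0.03}
    - {"dp": [0,0,0],"rot": [0,0,0],"grip": 0.03}
    - {"dp": [0,0,0],"rot": [0,0,0],"grip": 0.03}
  grip_force: 60

```text
clock: 8.1
tcp_pos: [0.47, 0.2824, 0.1212]
orientation: [1.887, 1.894, 0.607]
contact_force: [0.0, -0.9, -1.3]
grip_width: 0.0434
```

```bash
python3 -c "
from h import *
pose()"
```

```text
p [0.47   0.2824 0.1212] toolx [-0.0107  0.9997  0.0236] yaw 1.5814945649669194 toolz [ 0.5619  0.0255 -0.8268] tilt 0.5969035893214368 F [ 0.0084 -0.9197 -1.2749] g 0.043378406482614415 t 8.1
```

Call:
send_rows:
  motion:
    - {"dp": [0.001,0,0.003],"rot": [0,0,0],"grip": 0.03}
    - {"dp": [-0.008,0,0.015],"rot": [0,0,0],"grip": 0.03}
    - {"dp": [-0.01,0,0.016],"rot": [0,0,0],"grip": 0.03}
    - {"dp": [-0.01,0,0.016],"rot": [0,0,0],"grip": 0.03}
    - {"dp": [-0.01,0,0.016],"rot": [0,0,0],"grip": 0.03}
    - {"dp": [-0.01,0,0.016],"rot": [0,0,0],"grip": 0.03}
    - {"dp": [-0.01,0,0.016],"rot": [0,0,0],"grip": 0.03}
    - {"dp": [-0.008,0,0.016],"rot": [0,0,0],"grip": 0.03}
    - {"dp": [0,0,0.016],"rot": [0,0,0],"grip": 0.03}
    - {"dp": [0,0,0],"rot": [0,0,0],"grip": 0.03}

```text
clock: 9.35
tcp_pos: [0.399, 0.2784, 0.2512]
orientation: [1.891, 1.899, 0.591]
contact_force: [-0.8, 0.3, -3.1]
grip_width: 0.0434
```

Run:
```python
from h import *
pose();g=grab('side');f=grab('top')
c=lambda i:cv2.resize(i,(400,400),interpolation=cv2.INTER_CUBIC)
cv2.imwrite('pics/e.png',np.hstack([c(g['img'][60:240,230:410]),c(f['img'][150:300,110:260])])[:,:,::-1])
```

```text
p [0.399  0.2784 0.2512] toolx [-0.0097  0.9998  0.0173] yaw 1.5804599865425768 toolz [ 0.5531  0.0197 -0.8329] tilt 0.5862137857776881 F [-0.8325  0.2659 -3.1136] g 0.04337815694617972 t 9.35
```

View pics/e.png

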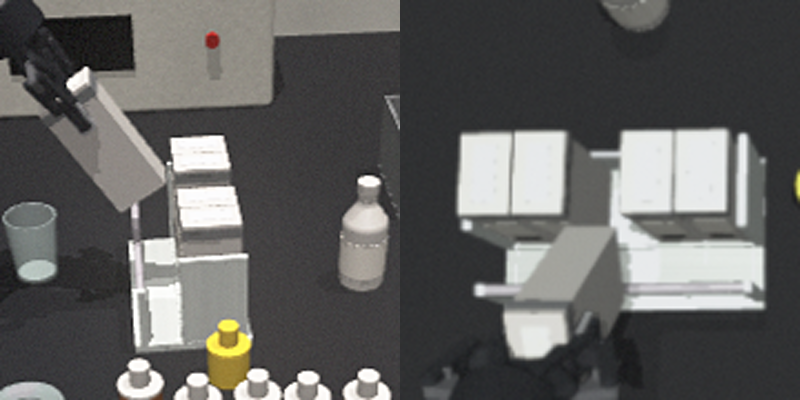

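Call:
send_rows:
  motion:
    - {"dp": [0,0,0.03],"rot": [0,0,0],"grip": 0.03}
    - {"dp": [0,0,0.03],"rot": [0,0.06,0],"grip": 0.03}
    - {"dp": [0,0,0.02],"rot": [0,0.075,0],"grip": 0.03}
    - {"dp": [0.005,-0.02,0],"rot": [0,0.075,0],"grip": 0.03}
    - {"dp": [0.015,-0.035,0],"rot": [0,0.075,0.008],"grip": 0.03}
    - {"dp": [0.015,-0.04,0],"rot": [0,0.075,0.008],"grip": 0.03}
    - {"dp": [0.015,-0.04,0],"rot": [0,0.075,0.008],"grip": 0.03}
    - {"dp": [0.015,-0.04,0],"rot": [0,0.075,0.008],"grip": 0.03}
    - {"dp": [0.015,-0.04,0],"rot": [0,0.075,0.008],"grip": 0.03}
    - {"dp": [0.015,-0.04,0],"rot": [-0.008,0,0.008],"grip": 0.03}
    - {"dp": [0.015,-0.04,0],"rot": [-0.008,0,0.008],"grip": 0.03}
    - {"dp": [0.015,-0.04,0],"rot": [0,0,0.008],"grip": 0.03}
    - {"dp": [0.01,-0.04,0],"rot": [0,0,0],"grip": 0.03}
    - {"dp": [0.01,-0.04,0],"rot": [0,0,0],"grip": 0.03}
    - {"dp": [0,-0.025,0],"rot": [0,0,0],"grip": 0.03}
    - {"dp": [0,0,0],"rot": [0,0,0],"grip": 0.03}
    - {"dp": [0,0,0],"rot": [0,0,0],"grip": 0.03}

```text
clock: 11.58
tcp_pos: [0.5394, -0.183, 0.3123]
orientation: [-2.127, -2.281, 0.071]
contact_force: [0.6, 0.2, -3.3]
grip_width: 0.0436
```

```bash
python3 -c "
from h import *
pose()"
```

```text
p [ 0.5394 -0.183   0.3123] toolx [-0.0703  0.9974 -0.0149] yaw 1.6411396411658736 toolz [-0.0473 -0.0183 -0.9987] tilt -0.04737224727220535 F [ 0.5653  0.1873 -3.3338] g 0.043557971921242354 t 11.575
```

Call:
send_rows:
  motion:
    - {"dp": [0.012,-0.017,-0.02],"rot": [0.017,-0.047,0.005],"grip": 0.03}
    - {"dp": [0,0,-0.04],"rot": [0,0,0],"grip": 0.03}
    - {"dp": [0,0,-0.04],"rot": [0,0,0],"grip": 0.03}
    - {"dp": [0,0,-0.04],"rot": [0,0,0],"grip": 0.03}
    - {"dp": [0,0,0],"rot": [0,0,0],"grip": 0.03}
    - {"dp": [0,0,0],"rot": [0,0,0],"grip": 0.03}

```text
clock: 12.32
tcp_pos: [0.554, -0.1917, 0.1687]
orientation: [2.122, 2.317, 0.002]
contact_force: [0.2, -0.4, -2.4]
grip_width: 0.0436
```

Run:
```python
from h import *
pose();g=grab('side');f=grab('top')
cv2.imwrite('pics/f.png',np.hstack([cv2.resize(g['img'][220:420,240:390],(450,600),interpolation=cv2.INTER_CUBIC),cv2.resize(f['img'][170:300,345:420],(346,600),interpolation=cv2.INTER_CUBIC)])[:,:,::-1])
```

```text
p [ 0.554  -0.1917  0.1687] toolx [-0.0876  0.9962  0.0011] yaw 1.6584734772185143 toolz [ 0.0011  0.0012 -1.    ] tilt 0.0010634107324155356 F [ 0.2212 -0.356  -2.4379] g 0.04358185678369793 t 12.325
```

View pics/f.png

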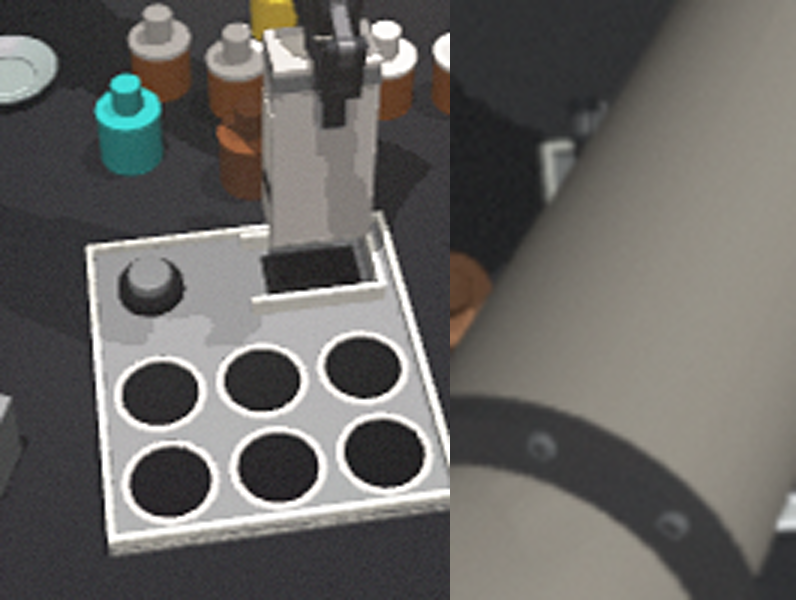

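The side view shows the cartridge upright above the bay. Its near bottom corners are around (270,241) and (368,249) in the crop, and the oblong's corners are around (262,262), (356,245), (363,282) and (268,290).

Run:
```python
from h import *
np.set_printoptions(precision=4,suppress=True)
f=load('side');C=lambda p:(np.array(p)+.5)/3-.5+[240,220]
for z in(.055,.061,.067):
    b=w(f,C([(270,241),(368,249)]),z);print(z,b,np.linalg.norm(b[0]-b[1]),b.mean(0)+[-.0016,.022,0])
o=w(f,C([(262,262),(356,245),(363,282),(268,290)]),.008);print(o)
print('button',w(f,C([(150,270)]),.03))
s=C([(171,481),(160,393),(277,467),(262,379),(384,453),(363,367)]);print(w(f,s,.008))
# predicted corners for tcp with offset e along x
p,R=pose()
for e in(0,.004,.008):
    c=p-np.array([np.cos(.08)*e,np.sin(.08)*e,.1075]); ex=np.array([.9968,.08,0]);ey=np.array([-.08,.9968,0])
    print(e,(px(f,[c-.035*ex-.022*ey,c+.035*ex-.022*ey])-[240,220]+.5)*3-.5)
```

```text
0.055 [[ 0.5159 -0.2094  0.055 ]
 [ 0.5839 -0.2226  0.055 ]] 0.06926288620182465 [ 0.5483 -0.194   0.055 ]
0.061 [[ 0.5156 -0.215   0.061 ]
 [ 0.583  -0.2281  0.061 ]] 0.06871999988825987 [ 0.5477 -0.1995  0.061 ]
0.067 [[ 0.5152 -0.2205  0.067 ]
 [ 0.5822 -0.2335  0.067 ]] 0.06817711357469511 [ 0.5471 -0.205   0.067 ]
[[ 0.5112 -0.1865  0.008 ]
 [ 0.5824 -0.1754  0.008 ]
 [ 0.5831 -0.2118  0.008 ]
 [ 0.5136 -0.2138  0.008 ]]
button [[ 0.4295 -0.2073  0.03  ]]
[[ 0.4398 -0.3682  0.008 ]
 [ 0.4339 -0.2987  0.008 ]
 [ 0.5084 -0.3631  0.008 ]
 [ 0.5037 -0.2926  0.008 ]
 [ 0.5787 -0.3579  0.008 ]
 [ 0.5737 -0.288   0.008 ]]
p [ 0.554  -0.1917  0.1688] toolx [-0.0875  0.9962  0.0013] yaw 1.6583922294814581 toolz [ 0.0016  0.0014 -1.    ] tilt 0.001560456031518226 F [ 0.7603 -0.1119 -3.1644] g 0.04386414534082989 t 12.425
0 [[277.6822 241.7458]
 [375.6594 229.8446]]
0.004 [[272.044  242.4305]
 [370.0955 230.5199]]
0.008 [[266.4015 243.1158]
 [364.5274 231.1957]]
```

Call:
send_rows:
  motion:
    - {"dp": [-0.002,-0.008,0],"rot": [0,0,-0.012],"grip": 0.03}
    - {"dp": [0,0,-0.002],"rot": [0,0,0],"grip": 0.03}
    - {"dp": [0,0,-0.015],"rot": [0,0,0],"grip": 0.03}
    - {"dp": [0,0,-0.01],"rot": [0,0,0],"grip": 0.03}
    - {"dp": [0,0,0],"rot": [0,0,0],"grip": 0.03}
    - {"dp": [0,0,0],"rot": [0,0,0],"grip": 0.03}

```text
clock: 13.18
tcp_pos: [0.5529, -0.2008, 0.1421]
orientation: [2.135, 2.3, 0.007]
contact_force: [0.0, -1.0, -2.8]
grip_width: 0.0436
```

```bash
python3 -c "
from h import *
pose()"
```

```text
p [ 0.5529 -0.2008  0.1421] toolx [-0.0744  0.9972  0.0006] yaw 1.6452705049980425 toolz [ 0.0051  0.001  -1.    ] tilt 0.005103868858831349 F [ 0.0453 -1.0466 -2.847 ] g 0.0436361954118367 t 13.175
```

Call:
send_rows:
  motion:
    - {"dp": [-0.001,0.001,-0.008],"rot": [0,0.004,0],"grip": 0.03}
    - {"dp": [0,0,-0.006],"rot": [0,0,0],"grip": 0.03}
    - {"dp": [0,0,-0.003],"rot": [0,0,0],"grip": 0.03}
    - {"dp": [0,0,-0.003],"rot": [0,0,0],"grip": 0.03}
    - {"dp": [0,0,0],"rot": [0,0,0],"grip": 0.03}

```text
clock: 13.8
tcp_pos: [0.5522, -0.1996, 0.1209]
orientation: [2.137, 2.303, 0.002]
contact_force: [0.4, 0.0, -3.0]
grip_width: 0.0433
```

Call:
send_rows:
  motion:
    - {"dp": [0,0,-0.002],"rot": [0,0,0],"grip": 0.03}
    - {"dp": [0,0,-0.002],"rot": [0,0,0],"grip": 0.03}
    - {"dp": [0,0,-0.002],"rot": [0,0,0],"grip": 0.03}

```text
clock: 14.18
tcp_pos: [0.553, -0.2004, 0.1166]
orientation: [2.136, 2.301, 0.005]
contact_force: [-6.3, 0.6, 20.9]
grip_width: 0.0433
```

Call:
send_rows:
  motion:
    - {"dp": [-0.0005,0.0005,0.001],"rot": [0,0,0],"grip": 0.03}
    - {"dp": [0,0,0],"rot": [0,0,0],"grip": 0.055}
    - {"dp": [0,0,0],"rot": [0,0,0],"grip": 0.075}
    - {"dp": [0,0,0],"rot": [0,0,0],"grip": 0.08}
    - {"dp": [0,0,0.03],"rot": [0,0,0],"grip": 0.08}
    - {"dp": [0,0,0.04],"rot": [0,0,0],"grip": 0.08}
    - {"dp": [0,0,0.04],"rot": [0,0,0],"grip": 0.08}
    - {"dp": [0,0,0.02],"rot": [0,0,0],"grip": 0.08}
    - {"dp": [0,0.05,0],"rot": [0,0,0],"grip": 0.08}
    - {"dp": [0,0.06,0],"rot": [0,0,0],"grip": 0.08}
    - {"dp": [-0.03,0.06,0],"rot": [0,0,0],"grip": 0.08}
    - {"dp": [-0.03,0.06,0],"rot": [0,0,0],"grip": 0.08}
    - {"dp": [-0.03,0.04,0],"rot": [0,0,0],"grip": 0.08}
    - {"dp": [0,0,0],"rot": [0,0,0],"grip": 0.08}

```text
clock: 15.92
tcp_pos: [0.4645, 0.0665, 0.2532]
orientation: [2.133, 2.296, 0.008]
contact_force: [-0.7, -0.7, 1.1]
grip_width: 0.0796
```

Run:
```python
from h import *
pose();g=grab('side');f=grab('wrist','wr3.png');t=grab('top','top3.png')
cv2.imwrite('pics/g.png',np.hstack([cv2.resize(g['img'][200:350,260:460],(800,600),interpolation=cv2.INTER_CUBIC)])[:,:,::-1])
```

```text
p [0.4645 0.0665 0.2532] toolx [-0.0734  0.9973 -0.0018] yaw 1.644240769705792 toolz [ 0.009  -0.0012 -1.    ] tilt 0.008950552266095915 F [-0.7169 -0.6668  1.1085] g 0.07960258571850777 t 15.925
```

View pics/g.png

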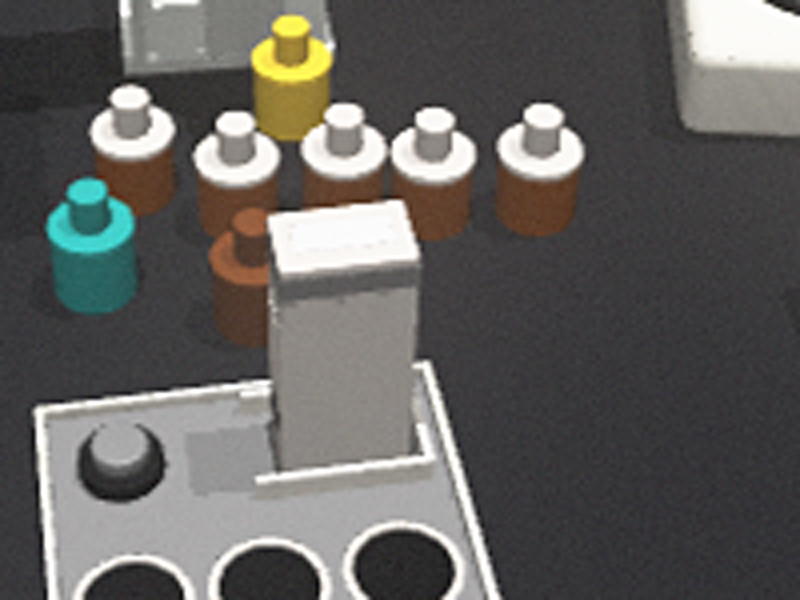

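View pics/wr3.png

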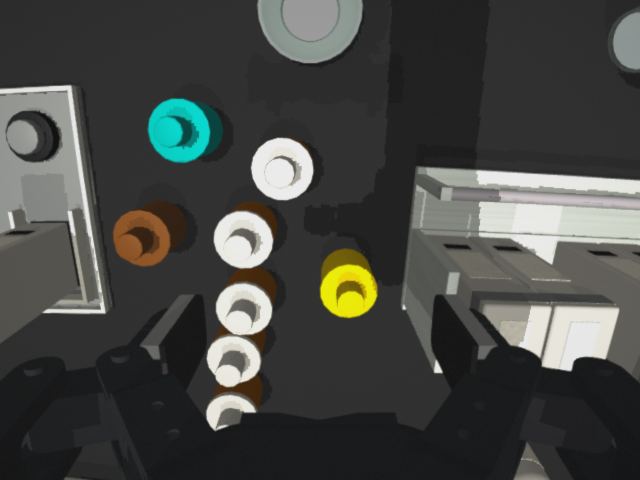

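The side crop shows the cartridge standing upright inside the fences, its top corners at (268,212), (406,200), (420,258) and (280,276). In the wrist view the jar flanges are centred near (282,169), (243,239), (243,308) and (234,360).

```bash
cat >> h.py <<'E'
def jars(f,box=None):
    "white stopper flanges in top image -> world xy at z=.052 (template: circle match on white mask)"
    im=f['img'].astype(int);m=((im.min(2)>165)).astype(np.uint8)
    n,l,st,c=cv2.connectedComponentsWithStats(m)
    out=[]
    for i in range(1,n):
        x,y,ww,hh,a=st[i]
        if 14<=ww<=28 and 14<=hh<=28 and a>150:
            out.append(np.r_[w(f,[[x+ww/2-.5,y+hh/2-.5]],.052)[0,:2],a,ww,hh])
    return np.array(out)
E
python3 - <<'E'
from h import *
np.set_printoptions(precision=4,suppress=True)
f=load('wrist');print(w(f,[(282,169),(243,239),(243,308),(234,360)],.052))
g=load('side');c=w(g,(np.array([(268,212),(406,200),(420,258),(280,276)])+.5)/4-.5+[260,200],.168);print(c,c.mean(0))
t=load('top');print(jars(t))
E
```

```text
[[ 0.4409  0.0325  0.052 ]
 [ 0.5038  0.0015  0.052 ]
 [ 0.5696  0.0028  0.052 ]
 [ 0.625  -0.0049  0.052 ]]
[[ 0.5129 -0.1848  0.168 ]
 [ 0.583  -0.1818  0.168 ]
 [ 0.5845 -0.2249  0.168 ]
 [ 0.5154 -0.2318  0.168 ]] [ 0.549  -0.2058  0.168 ]
[[  0.6913  -0.0078 277.      20.      20.    ]
 [  0.6257  -0.0059 296.      20.      20.    ]
 [  0.5716  -0.0014 239.      16.      20.    ]
 [  0.5621   0.0407 180.      14.      17.    ]]
```

View pics/top3.png

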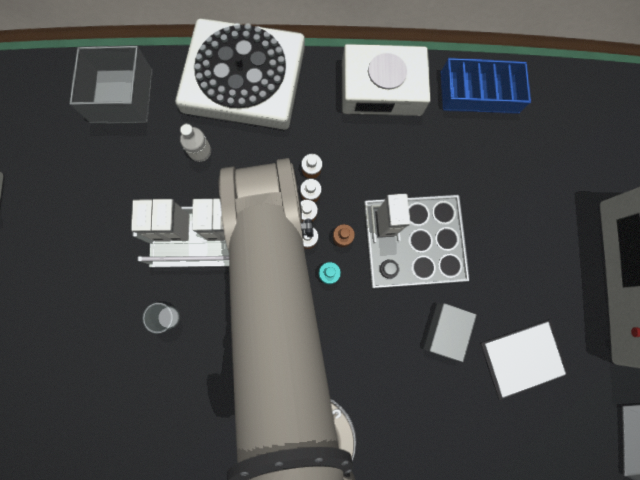

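The top view shows the cartridge's white top at about (397,203) and the five jars where they were. I'll check the cartridge position by mask.

Run:
```python
from h import *
np.set_printoptions(precision=4,suppress=True,linewidth=200)
t=load('top');im=t['img'].astype(int).min(2)
print(im[190:240:1,378:416].__str__() if 0 else '')
for r in(196,200,206,212,218): print(r,im[r,378:416])
for c in(390,396,402): print(c,im[186:236,c])
E=.035;F=.022;yaw=.075
ex=np.array([np.cos(yaw),np.sin(yaw),0]);ey=np.array([-ex[1],ex[0],0])
for cy in(-.1998,-.2058):
    c=np.array([.548,cy,.168]);print(cy,px(t,[c+E*ex+F*ey,c+E*ex-F*ey,c-E*ex-F*ey,c-E*ex+F*ey]))
```

```text
196 [ 48  48  49  50  49  48  50  49  60 107 183 227 231 231 231 231 231 231 232 232 232 232 232 232 232 232 232 231 214 145  66  50  49  53  52  54  56  61]
200 [208 208 209 211 207 191 144  89  75  81 160 225 231 232 232 231 230 231 233 232 232 233 232 232 232 232 232 232 230 201 157 155 159 161 157 151 150 145]
206 [132 125 104  86  83  82  82  84  77  72 105 184 229 232 232 232 232 233 232 232 233 233 232 232 233 232 232 233 231 229 221 219 204 154 102  76  66  63]
212 [ 83  82  82  83  83  83  83  83  81  75  75 143 217 232 233 232 233 232 232 232 232 233 233 232 232 232 233 232 232 230 200 120  71  65  66  66  65  63]
218 [ 80  84  81  83  84  82  82  82  84  78  71  86 165 229 232 233 232 228 226 231 233 232 232 232 232 231 232 232 232 233 230 186  90  65  66  68  66  66]
390 [ 49  48  50  47  49  49  48  51 102 210 231 232 232 232 231 232 231 231 231 230 229 229 228 228 225 222 217 213 204 190 179 171 165 160 156 133 139 138 122  99  74  91 119 109 104 106 103  71  60
  84]
396 [ 45  47  48  47  48  46  49  72 159 221 232 231 225 229 233 233 232 233 232 233 232 232 233 233 232 232 232 233 233 232 232 232 226 231 232 233 233 232 211 133  86  91 123 113 105 104 100  95  97
 110]
402 [ 49  45  49  47  48  47  49  89 203 230 232 232 232 232 232 232 232 233 232 232 233 233 233 232 232 232 232 232 232 233 232 233 232 228 231 232 232 228 162  90  89 117 108 120 151 173 179 179 180
 180]
-0.1998 [[386.3215 194.8678]
 [405.5412 193.7866]
 [408.7009 224.1549]
 [389.2673 225.3395]]
-0.2058 [[388.9623 194.9127]
 [408.1639 193.8338]
 [411.3521 224.1921]
 [391.9376 225.3757]]
```

Call:
send_rows:
  motion:
    - {"dp": [0.014,-0.043,0],"rot": [0,0.008,0],"grip": 0.08}
    - {"dp": [0.015,-0.045,0],"rot": [0,0,0],"grip": 0.08}
    - {"dp": [0.015,-0.045,0],"rot": [0,0,0],"grip": 0.08}
    - {"dp": [0.015,-0.045,0],"rot": [0,0,0],"grip": 0.08}
    - {"dp": [0.015,-0.045,0],"rot": [0,0,0],"grip": 0.08}
    - {"dp": [0.01,-0.03,0],"rot": [0,0,0],"grip": 0.08}
    - {"dp": [0,0,0],"rot": [0,0,0],"grip": 0.08}
    - {"dp": [0,0,0],"rot": [0,0,0],"grip": 0.08}

```text
clock: 17.08
tcp_pos: [0.5538, -0.2145, 0.2542]
orientation: [2.161, 2.264, -0.009]
contact_force: [0.1, 0.9, 0.1]
grip_width: 0.0799
```

```bash
python3 -c "
from h import *
pose()"
```

```text
p [ 0.5538 -0.2145  0.2542] toolx [-0.0466  0.9988 -0.013 ] yaw 1.6174003773309202 toolz [ 0.0049 -0.0128 -0.9999] tilt 0.004890859759980919 F [0.1317 0.862  0.0574] g 0.07991235522910818 t 17.075
```

Call:
send_rows:
  motion:
    - {"dp": [-0.001,0.014,0],"rot": [0.012,0.005,0.027],"grip": 0.08}
    - {"dp": [0,0,0],"rot": [0,0,0],"grip": 0.08}
    - {"dp": [0,0,-0.03],"rot": [0,0,0],"grip": 0.08}
    - {"dp": [0,0,-0.02],"rot": [0,0,0],"grip": 0.08}
    - {"dp": [0,0,0],"rot": [0,0,0],"grip": 0.08}

```text
clock: 17.7
tcp_pos: [0.5536, -0.1943, 0.2037]
orientation: [-2.126, -2.311, -0.005]
contact_force: [-0.8, 0.1, -0.1]
grip_width: 0.0798
```

```bash
python3 -c "
from h import *
pose()"
```

```text
p [ 0.5536 -0.1943  0.2037] toolx [-0.0833  0.9965  0.0029] yaw 1.6541555756070374 toolz [ 0.0015  0.0031 -1.    ] tilt 0.0015254440985903 F [-0.7714  0.1116 -0.0984] g 0.07982392008132619 t 17.7
```

Call:
send_rows:
  motion:
    - {"dp": [-0.001,-0.006,-0.02],"rot": [-0.003,0,-0.009],"grip": 0.08}
    - {"dp": [0,0,-0.025],"rot": [0,0,0],"grip": 0.08}
    - {"dp": [0,0,-0.025],"rot": [0,0,0],"grip": 0.08}
    - {"dp": [0,0,-0.01],"rot": [0,0,0],"grip": 0.08}
    - {"dp": [0,0,0],"rot": [0,0,0],"grip": 0.08}
    - {"dp": [0,0,0],"rot": [0,0,0],"grip": 0.08}

```text
clock: 18.45
tcp_pos: [0.5544, -0.201, 0.123]
orientation: [2.133, 2.299, 0.006]
contact_force: [0.1, 0.3, 0.4]
grip_width: 0.0799
```

```bash
python3 -c "
from h import *
pose()"
```

```text
p [ 0.5544 -0.201   0.123 ] toolx [-0.0749  0.9972 -0.0019] yaw 1.6457460444467842 toolz [ 0.0067 -0.0014 -1.    ] tilt 0.006664493307288655 F [0.124  0.2769 0.3608] g 0.07986031335745801 t 18.45
```

Grip, lift a few mm, shift +y by 3 mm.

Call:
send_rows:
  motion:
    - {"dp": [0,0,0],"rot": [0,0.005,0],"grip": 0.06}
    - {"dp": [0,0,0],"rot": [0,0,0],"grip": 0.05}
    - {"dp": [0,0,0],"rot": [0,0,0],"grip": 0.03}
    - {"dp": [0,0,0],"rot": [0,0,0],"grip": 0.03}
    - {"dp": [0,0,0],"rot": [0,0,0],"grip": 0.03}
    - {"dp": [0,0,0.005],"rot": [0,0,0],"grip": 0.03}
    - {"dp": [0,0,0],"rot": [0,0,0],"grip": 0.03}
    - {"dp": [0,0,0],"rot": [0,0,0],"grip": 0.03}
  grip_force: 40

```text
clock: 19.45
tcp_pos: [0.5546, -0.2008, 0.1293]
orientation: [2.135, 2.301, 0.001]
contact_force: [0.5, -0.6, -2.1]
grip_width: 0.0434
```

```bash
python3 -c "
from h import *
pose()"
```

```text
p [ 0.5546 -0.2008  0.1293] toolx [-0.0752  0.9972 -0.0014] yaw 1.64604709623312 toolz [ 0.0025 -0.0012 -1.    ] tilt 0.0024908260760141986 F [ 0.5077 -0.5934 -2.0734] g 0.043370723482456276 t 19.45
```

Call:
send_rows:
  motion:
    - {"dp": [-0.0005,0.003,0],"rot": [0.001,0.0025,0],"grip": 0.03}
    - {"dp": [0,0,0],"rot": [0,0,0],"grip": 0.03}
    - {"dp": [0,0,-0.002],"rot": [0,0,0],"grip": 0.03}
    - {"dp": [0,0,-0.002],"rot": [0,0,0],"grip": 0.03}
    - {"dp": [0,0,0],"rot": [0,0,0],"grip": 0.03}

```text
clock: 20.08
tcp_pos: [0.5539, -0.1973, 0.1248]
orientation: [-2.136, -2.303, 0.001]
contact_force: [-0.5, -0.3, -1.9]
grip_width: 0.0435
```

Call:
send_rows:
  motion:
    - {"dp": [0,0,-0.0015],"rot": [0,0,0],"grip": 0.03}
    - {"dp": [0,0,-0.0015],"rot": [0,0,0],"grip": 0.03}

```text
clock: 20.32
tcp_pos: [0.5543, -0.1977, 0.1247]
orientation: [-2.136, -2.302, -0.003]
contact_force: [-5.5, 2.7, 14.4]
grip_width: 0.0435
```

Call:
send_rows:
  motion:
    - {"dp": [0,0,0.0005],"rot": [0,0,0],"grip": 0.055}
    - {"dp": [0,0,0],"rot": [0,0,0],"grip": 0.07}
    - {"dp": [0,0,0],"rot": [0,0,0],"grip": 0.07}
    - {"dp": [0,0,0.03],"rot": [0,0,0],"grip": 0.07}
    - {"dp": [0,0,0.04],"rot": [0,0,0],"grip": 0.07}
    - {"dp": [0,0,0.03],"rot": [0,0,0],"grip": 0.07}
    - {"dp": [-0.01,0.03,0],"rot": [0,0,0],"grip": 0.045}
    - {"dp": [-0.02,0.04,0],"rot": [0,0,0],"grip": 0.045}
    - {"dp": [-0.02,0.04,0],"rot": [0,0,0],"grip": 0.045}
    - {"dp": [-0.02,0.04,0],"rot": [0,0,0],"grip": 0.045}
    - {"dp": [-0.02,0.04,0],"rot": [0,0,0],"grip": 0.045}
    - {"dp": [-0.01,0.02,0],"rot": [0,0,0],"grip": 0.045}
    - {"dp": [0,0,0],"rot": [0,0,0],"grip": 0.045}
    - {"dp": [0,0,0],"rot": [0,0,0],"grip": 0.045}
    - {"dp": [0,0,0],"rot": [0,0,0],"grip": 0.045}

```text
clock: 22.2
tcp_pos: [0.4524, 0.015, 0.2288]
orientation: [2.138, 2.298, 0.005]
contact_force: [-0.2, -0.3, 0.1]
grip_width: 0.0448
```

Run:
```python
from h import *
pose(); grab('wrist','wr4.png'); t=grab('top'); print(jars(t))
im=t['img'].astype(int).min(2)
for r in(206,212,218): print(r,im[r,384:416])
```

```text
p [0.4524 0.015  0.2288] toolx [-0.072   0.9974 -0.0004] yaw 1.6428803407708952 toolz [ 0.0046 -0.0001 -1.    ] tilt 0.00457578465380379 F [-0.1849 -0.2999  0.1182] g 0.044767179211127356 t 22.2
[[  0.6913  -0.0078 277.      20.      20.    ]]
206 [ 79  70  96 175 229 232 232 230 230 232 232 232 232 232 232 232 232 232
 232 232 232 229 213 183 199 216 203 155 102  77  65  63]
212 [ 81  77  77 139 215 231 232 233 232 232 232 232 232 232 233 232 232 232
 232 232 232 232 225 187 115  69  65  67  65  63  65  63]
218 [ 81  79  71  82 162 228 232 232 232 232 231 232 232 232 232 232 232 232
 232 232 232 232 232 223 187 126  77  66  66  67  67  67]
```

View pics/wr4.png

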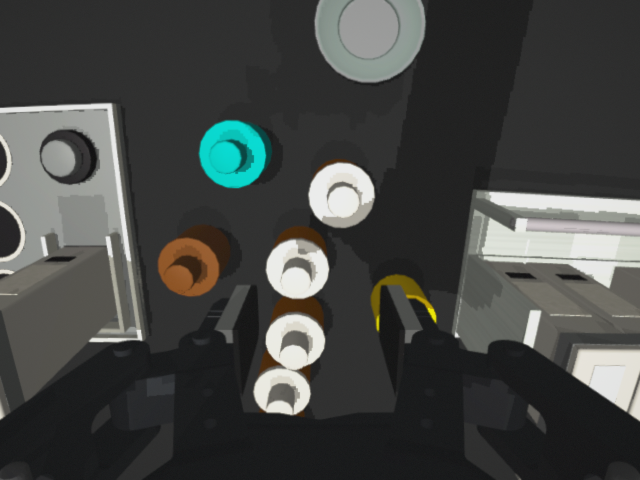

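The wrist view shows the near jar's flange at (341,194). The cartridge now reads y = -0.199 in the top camera, against -0.1998 for the bay. Now jar at (0.441, 0.032).

Call:
send_rows:
  motion:
    - {"dp": [-0.0115,0.0175,0],"rot": [0,0.004,0],"grip": 0.045}
    - {"dp": [0,0,0],"rot": [0,0,0],"grip": 0.045}
    - {"dp": [0,0,-0.04],"rot": [0,0,0],"grip": 0.045}
    - {"dp": [0,0,-0.04],"rot": [0,0,0],"grip": 0.045}
    - {"dp": [0,0,-0.03],"rot": [0,0,0],"grip": 0.045}
    - {"dp": [0,0,0],"rot": [0,0,0],"grip": 0.045}
    - {"dp": [0,0,0],"rot": [0,0,0],"grip": 0.045}

```text
clock: 23.18
tcp_pos: [0.4457, 0.0276, 0.1178]
orientation: [2.143, 2.288, 0.005]
contact_force: [0.3, 0.4, 0.0]
grip_width: 0.0448
```

Call:
send_rows:
  motion:
    - {"dp": [-0.005,0.005,0],"rot": [0,0.004,0],"grip": 0.045}
    - {"dp": [0,0,0],"rot": [0,0,0],"grip": 0.045}
    - {"dp": [0,0,-0.03],"rot": [0,0,0],"grip": 0.045}
    - {"dp": [0,0,-0.02],"rot": [0,0,0],"grip": 0.045}
    - {"dp": [0,0,-0.006],"rot": [0,0,0],"grip": 0.045}
    - {"dp": [0,0,0],"rot": [0,0,0],"grip": 0.045}
    - {"dp": [0,0,0],"rot": [0,0,0],"grip": 0.045}

```text
clock: 24.05
tcp_pos: [0.4451, 0.0352, 0.0662]
orientation: [2.139, 2.29, 0.02]
contact_force: [-0.3, -0.3, 0.1]
grip_width: 0.0451
```

Call:
send_rows:
  motion:
    - {"dp": [-0.004,-0.003,-0.004],"rot": [0,0.015,0],"grip": 0.045}
    - {"dp": [0,0,-0.003],"rot": [0,0,0],"grip": 0.045}
    - {"dp": [0,0,-0.002],"rot": [0,0,0],"grip": 0.04}
    - {"dp": [0,0,0],"rot": [0,0,0],"grip": 0.03}
    - {"dp": [0,0,0],"rot": [0,0,0],"grip": 0.01}
    - {"dp": [0,0,0],"rot": [0,0,0],"grip": 0.01}
    - {"dp": [0,0,0],"rot": [0,0,0],"grip": 0.01}
  grip_force: 30

```text
clock: 24.92
tcp_pos: [0.4416, 0.0321, 0.0578]
orientation: [-2.142, -2.294, -0.005]
contact_force: [-0.0, -1.1, 0.8]
grip_width: 0.0226
```

```bash
python3 -c "
from h import *
pose()"
```

```text
p [0.4416 0.0321 0.0578] toolx [-0.068   0.9977  0.0046] yaw 1.6388686223650129 toolz [ 0.0001  0.0046 -1.    ] tilt 0.00013576262580757193 F [-0.0188 -1.0876  0.8255] g 0.022551890444394262 t 24.925
```

Call:
send_rows:
  motion:
    - {"dp": [0,0,0.03],"rot": [0,0,0],"grip": 0.01}
    - {"dp": [0,0,0.04],"rot": [0,0,0],"grip": 0.01}
    - {"dp": [0,0,0.03],"rot": [0,0,0],"grip": 0.01}
    - {"dp": [0.002,-0.03,0.005],"rot": [0,0,0],"grip": 0.01}
    - {"dp": [0.004,-0.045,0],"rot": [0,0,0],"grip": 0.01}
    - {"dp": [0.004,-0.045,0],"rot": [0,0,0],"grip": 0.01}
    - {"dp": [0.002,-0.045,0],"rot": [0,0,0],"grip": 0.01}
    - {"dp": [0,-0.045,0],"rot": [0,0,0],"grip": 0.01}
    - {"dp": [0,-0.045,0],"rot": [0,0,0],"grip": 0.01}
    - {"dp": [-0.004,-0.045,0],"rot": [0,0,0],"grip": 0.01}
    - {"dp": [-0.004,-0.045,0],"rot": [0,0,0],"grip": 0.01}
    - {"dp": [-0.004,-0.04,0],"rot": [0,0,0],"grip": 0.01}
    - {"dp": [0,-0.01,0],"rot": [0,0,0],"grip": 0.01}
    - {"dp": [0,0,0],"rot": [0,0,0],"grip": 0.01}
    - {"dp": [0,0,0],"rot": [0,0,0],"grip": 0.01}
    - {"dp": [0,0,0],"rot": [0,0,0],"grip": 0.01}

```text
clock: 26.92
tcp_pos: [0.4389, -0.3682, 0.1628]
orientation: [-2.125, -2.302, -0.005]
contact_force: [-0.4, -0.6, -0.7]
grip_width: 0.0228
```

```bash
python3 -c "
from h import *
pose()"
```

```text
p [ 0.4389 -0.3682  0.1628] toolx [-0.0797  0.9968  0.0087] yaw 1.6506296481890939 toolz [-0.0041  0.0084 -1.    ] tilt -0.004130138704647066 F [-0.3748 -0.5549 -0.7379] g 0.02276544810549713 t 26.925
```

Call:
send_rows:
  motion:
    - {"dp": [0.001,0.0005,-0.02],"rot": [-0.008,-0.004,0],"grip": 0.01}
    - {"dp": [0,0,-0.03],"rot": [0,0,0],"grip": 0.01}
    - {"dp": [0,0,-0.025],"rot": [0,0,0],"grip": 0.01}
    - {"dp": [0,0,-0.01],"rot": [0,0,0],"grip": 0.01}
    - {"dp": [0,0,0],"rot": [0,0,0],"grip": 0.01}
    - {"dp": [0,0,0],"rot": [0,0,0],"grip": 0.01}

```text
clock: 27.68
tcp_pos: [0.4439, -0.3628, 0.0774]
orientation: [2.12, 2.316, 0.006]
contact_force: [-0.3, -0.1, -0.3]
grip_width: 0.0226
```

Call:
send_rows:
  motion:
    - {"dp": [-0.0037,-0.0047,-0.002],"rot": [0,0.003,-0.006],"grip": 0.01}
    - {"dp": [0,0,0],"rot": [0,0,0],"grip": 0.01}
    - {"dp": [0,0,-0.003],"rot": [0,0,0],"grip": 0.01}
    - {"dp": [0,0,-0.002],"rot": [0,0,0],"grip": 0.01}
    - {"dp": [0,0,0],"rot": [0,0,0],"grip": 0.01}

```text
clock: 28.3
tcp_pos: [0.4409, -0.3687, 0.0718]
orientation: [2.127, 2.308, 0.004]
contact_force: [-0.9, -0.4, -0.9]
grip_width: 0.0229
```

Call:
send_rows:
  motion:
    - {"dp": [-0.0005,0.001,-0.003],"rot": [0,0,0],"grip": 0.01}
    - {"dp": [0,0,-0.002],"rot": [0,0,0],"grip": 0.01}
    - {"dp": [0,0,-0.002],"rot": [0,0,0],"grip": 0.01}

```text
clock: 28.68
tcp_pos: [0.4408, -0.3679, 0.0656]
orientation: [2.126, 2.308, 0.005]
contact_force: [-4.3, 5.3, 28.6]
grip_width: 0.023
```

Call:
send_rows:
  motion:
    - {"dp": [0,0,0.001],"rot": [0,0,0],"grip": 0.03}
    - {"dp": [0,0,0],"rot": [0,0,0],"grip": 0.045}
    - {"dp": [0,0,0],"rot": [0,0,0],"grip": 0.045}
    - {"dp": [0,0,0.03],"rot": [0,0,0],"grip": 0.045}
    - {"dp": [0,0,0.04],"rot": [0,0,0],"grip": 0.045}
    - {"dp": [0,0.02,0.03],"rot": [0,0,0],"grip": 0.045}
    - {"dp": [0,0.045,0],"rot": [0,0,0],"grip": 0.045}
    - {"dp": [0,0.045,0],"rot": [0,0,0],"grip": 0.045}
    - {"dp": [0,0.045,0],"rot": [0,0,0],"grip": 0.045}
    - {"dp": [0.01,0.045,0],"rot": [0,0,0],"grip": 0.045}
    - {"dp": [0.01,0.045,0],"rot": [0,0,0],"grip": 0.045}
    - {"dp": [0.015,0.045,0],"rot": [0,0,0],"grip": 0.045}
    - {"dp": [0.015,0.045,0],"rot": [0,0,0],"grip": 0.045}
    - {"dp": [0.01,0.025,0],"rot": [0,0,0],"grip": 0.045}
    - {"dp": [0.002,0.005,0],"rot": [0,0,0],"grip": 0.045}
    - {"dp": [0,0,0],"rot": [0,0,0],"grip": 0.045}
    - {"dp": [0,0,0],"rot": [0,0,0],"grip": 0.045}
    - {"dp": [0,0,0],"rot": [0,0,0],"grip": 0.045}

```text
clock: 30.92
tcp_pos: [0.5013, 0.0043, 0.1695]
orientation: [2.132, 2.3, 0.006]
contact_force: [0.0, -0.0, 0.2]
grip_width: 0.045
```

```bash
cat >> h.py <<'E'
def look():
    "wrist image: white flange blobs -> world xy at z .052"
    f=grab('wrist');p,R=pose();im=f['img'].astype(int)
    m=((im.min(2)>135)&(im.max(2)-im.min(2)<40)).astype(np.uint8)
    m=cv2.morphologyEx(m,cv2.MORPH_CLOSE,np.ones((9,9)))
    for c in cv2.findContours(m,cv2.RETR_EXTERNAL,cv2.CHAIN_APPROX_NONE)[0]:
        if cv2.contourArea(c)<1200: continue
        (cx,cy),r=cv2.minEnclosingCircle(c); a=cv2.contourArea(c)/(np.pi*r*r)
        q=w(f,[[cx,cy]],.052)[0]; d=np.linalg.norm(w(f,[[cx+r,cy]],.052)[0]-q)
        if a>.7: print('blob px',round(cx),round(cy),'xy',q[:2],'rad mm',round(d*1e3,1),'fill',round(a,2))
E
python3 - <<'E'
from h import *
look(); t=grab('top');print(jars(t))
E
```

```text
p [0.5013 0.0043 0.1695] toolx [-0.0753  0.9972 -0.0017] yaw 1.6461445893818485 toolz [ 0.0065 -0.0012 -1.    ] tilt 0.006525992377349042 F [1.0849 0.0511 0.1874] g 0.045093600532336985 t 30.975
blob px 313 230 xy [0.5037 0.0009] rad mm 25.6 fill 0.94
[]
```

Call:
send_rows:
  motion:
    - {"dp": [0.0025,-0.003,0],"rot": [0,0.006,0],"grip": 0.045}
    - {"dp": [0,0,0],"rot": [0,0,0],"grip": 0.045}
    - {"dp": [0,0,-0.04],"rot": [0,0,0],"grip": 0.045}
    - {"dp": [0,0,-0.03],"rot": [0,0,0],"grip": 0.045}
    - {"dp": [0,0,-0.015],"rot": [0,0,0],"grip": 0.045}
    - {"dp": [0,0,0],"rot": [0,0,0],"grip": 0.045}
    - {"dp": [0,0,0],"rot": [0,0,0],"grip": 0.045}

```text
clock: 31.9
tcp_pos: [0.5062, 0.0007, 0.0839]
orientation: [2.135, 2.301, 0.004]
contact_force: [-0.1, 0.0, 0.1]
grip_width: 0.0451
```

Call:
send_rows:
  motion:
    - {"dp": [-0.002,0,-0.01],"rot": [0,0.003,0],"grip": 0.045}
    - {"dp": [0,0,-0.01],"rot": [0,0,0],"grip": 0.045}
    - {"dp": [0,0,-0.005],"rot": [0,0,0],"grip": 0.045}
    - {"dp": [0,0,0],"rot": [0,0,0],"grip": 0.045}
    - {"dp": [0,0,0],"rot": [0,0,0],"grip": 0.035}
    - {"dp": [0,0,0],"rot": [0,0,0],"grip": 0.01}
    - {"dp": [0,0,0],"rot": [0,0,0],"grip": 0.01}
    - {"dp": [0,0,0],"rot": [0,0,0],"grip": 0.01}

```text
clock: 32.9
tcp_pos: [0.5054, 0.0012, 0.0591]
orientation: [2.135, 2.302, 0.005]
contact_force: [-0.6, 0.3, -1.6]
grip_width: 0.0225
```

Call:
send_rows:
  motion:
    - {"dp": [0,0,0.03],"rot": [0,0,0],"grip": 0.01}
    - {"dp": [0,0,0.04],"rot": [0,0,0],"grip": 0.01}
    - {"dp": [0,0,0.03],"rot": [0,0.004,0],"grip": 0.01}
    - {"dp": [-0.015,-0.03,0.005],"rot": [0,0,0],"grip": 0.01}
    - {"dp": [-0.015,-0.045,0],"rot": [0,0,0],"grip": 0.01}
    - {"dp": [-0.015,-0.045,0],"rot": [0,0,0],"grip": 0.01}
    - {"dp": [-0.01,-0.045,0],"rot": [0,0,0],"grip": 0.01}
    - {"dp": [-0.007,-0.045,0],"rot": [0,0,0],"grip": 0.01}
    - {"dp": [-0.007,-0.045,0],"rot": [0,0,0],"grip": 0.01}
    - {"dp": [-0.002,-0.03,0],"rot": [0,0,0],"grip": 0.01}
    - {"dp": [0,-0.01,0],"rot": [0,0,0],"grip": 0.01}
    - {"dp": [0,0,0],"rot": [0,0,0],"grip": 0.01}
    - {"dp": [0,0,0],"rot": [0,0,0],"grip": 0.01}
    - {"dp": [0,0,0],"rot": [0,0,0],"grip": 0.01}

```text
clock: 34.65
tcp_pos: [0.4307, -0.2975, 0.1668]
orientation: [-2.126, -2.31, -0.004]
contact_force: [-0.2, -0.1, -0.9]
grip_width: 0.0227
```

```bash
python3 -c "
from h import *
pose()"
```

```text
p [ 0.4307 -0.2975  0.1668] toolx [-0.0826  0.9966  0.0034] yaw 1.6535038452217259 toolz [ 0.0002  0.0035 -1.    ] tilt 0.00020027879041447538 F [-0.1976 -0.0523 -0.8806] g 0.022689206612177236 t 34.65
```

Call:
send_rows:
  motion:
    - {"dp": [0.004,-0.001,0],"rot": [-0.002,0,-0.005],"grip": 0.01}
    - {"dp": [0,0,0],"rot": [0,0,0],"grip": 0.01}
    - {"dp": [0,0,-0.04],"rot": [0,0,0],"grip": 0.01}
    - {"dp": [0,0,-0.03],"rot": [0,0,0],"grip": 0.01}
    - {"dp": [0,0,-0.014],"rot": [0,0,0],"grip": 0.01}
    - {"dp": [0,0,0],"rot": [0,0,0],"grip": 0.01}
    - {"dp": [0,0,0],"rot": [0,0,0],"grip": 0.01}

```text
clock: 35.52
tcp_pos: [0.4381, -0.2971, 0.0823]
orientation: [2.127, 2.309, 0.005]
contact_force: [0.3, -0.1, -1.0]
grip_width: 0.0228
```

Call:
send_rows:
  motion:
    - {"dp": [-0.0025,-0.001,-0.004],"rot": [0,0.002,0],"grip": 0.01}
    - {"dp": [0,0,-0.004],"rot": [0,0,0],"grip": 0.01}
    - {"dp": [0,0,-0.003],"rot": [0,0,0],"grip": 0.01}
    - {"dp": [0,0,-0.002],"rot": [0,0,0],"grip": 0.01}
    - {"dp": [0,0,0],"rot": [0,0,0],"grip": 0.01}

```text
clock: 36.15
tcp_pos: [0.4367, -0.2988, 0.0703]
orientation: [2.125, 2.308, 0.005]
contact_force: [0.3, -0.7, -1.9]
grip_width: 0.0227
```

Call:
send_rows:
  motion:
    - {"dp": [-0.001,0.0005,-0.002],"rot": [0,0,0],"grip": 0.01}
    - {"dp": [0,0,-0.0015],"rot": [0,0,0],"grip": 0.01}
    - {"dp": [0,0,0],"rot": [0,0,0],"grip": 0.03}
    - {"dp": [0,0,0],"rot": [0,0,0],"grip": 0.045}
    - {"dp": [0,0,0],"rot": [0,0,0],"grip": 0.045}
    - {"dp": [0,0,0.03],"rot": [0,0,0],"grip": 0.045}
    - {"dp": [0,0,0.04],"rot": [0,0,0],"grip": 0.045}
    - {"dp": [0,0.03,0.025],"rot": [0,0,0],"grip": 0.045}
    - {"dp": [0,0.045,0],"rot": [0,0,0],"grip": 0.045}
    - {"dp": [0,0.045,0],"rot": [0,0,0],"grip": 0.045}
    - {"dp": [0.01,0.045,0],"rot": [0,0,0],"grip": 0.045}
    - {"dp": [0.025,0.045,0],"rot": [0,0,0],"grip": 0.045}
    - {"dp": [0.03,0.04,0],"rot": [0,0,0],"grip": 0.045}
    - {"dp": [0.03,0.03,0],"rot": [0,0,0],"grip": 0.045}
    - {"dp": [0.025,0.01,0],"rot": [0,0,0],"grip": 0.045}
    - {"dp": [0.005,0,0],"rot": [0,0,0],"grip": 0.045}
    - {"dp": [0,0,0],"rot": [0,0,0],"grip": 0.045}
    - {"dp": [0,0,0],"rot": [0,0,0],"grip": 0.045}
    - {"dp": [0,0,0],"rot": [0,0,0],"grip": 0.045}

```text
clock: 38.52
tcp_pos: [0.5608, -0.0009, 0.1655]
orientation: [2.13, 2.302, 0.009]
contact_force: [0.6, -0.7, 0.5]
grip_width: 0.045
```

Run:
```python
from h import *
look(); t=grab('top');print(jars(t))
```

```text
p [ 0.5608 -0.0009  0.1656] toolx [-0.0772  0.997   0.0003] yaw 1.648037215852247 toolz [ 0.0077  0.0009 -1.    ] tilt 0.007697634599836132 F [-0.1326  0.5165 -0.2941] g 0.044828663398095776 t 38.575
blob px 295 398 xy [ 0.6901 -0.0078] rad mm 26.0 fill 0.71
[]
```

```bash
cat >> h.py <<'E'
def hough(f):
    g=cv2.medianBlur(cv2.cvtColor(np.array(f['img']),cv2.COLOR_RGB2GRAY),5)
    c=cv2.HoughCircles(g,cv2.HOUGH_GRADIENT,1,30,param1=120,param2=22,minRadius=25,maxRadius=55)
    for x,y,r in ([] if c is None else c[0]):
        q=w(f,[[x,y]],.052)[0];d=np.linalg.norm(w(f,[[x+r,y]],.052)[0]-q)*1e3
        if 23<d<29: print('circ',x,y,r,q[:2],round(d,1),'col',f['img'][int(min(y+.75*r,479)),int(x)])
E
python3 - <<'E'
from h import *
f=load('wrist');hough(f);print(px(f,[(.570,.003,.052),(.625,-.0055,.052)]))
E
```

```text
circ 331.5 241.5 39.0 [0.56943808 0.00840694] 25.2 col [231 229 220]
circ 181.5 137.5 40.5 [ 0.51066478 -0.08841417] 24.9 col [222 144  79]
circ 295.5 398.5 34.3 [ 0.69092743 -0.00742903] 25.1 col [36 39 39]
circ 326.5 314.5 35.9 [0.62137387 0.0095044 ] 24.5 col [247 247 247]
[[323.08636516 241.71196208]
 [304.16914264 317.76071659]]
```

Run:
```python
from h import *
f=load('wrist');cv2.imwrite('pics/wr5.png',f['img'][:,:,::-1])
```

```text
(no output)
```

View pics/wr5.png

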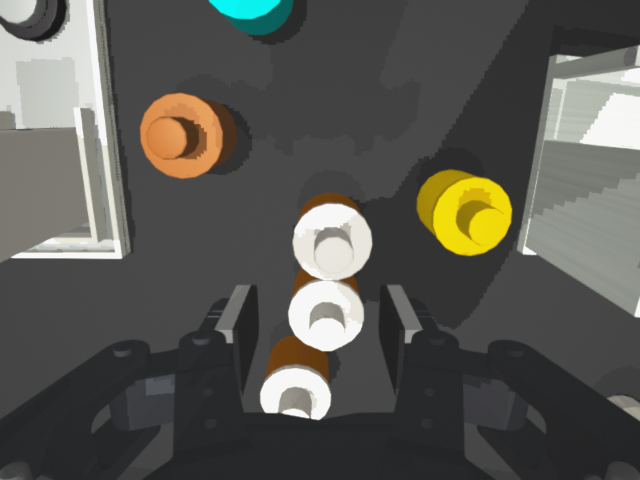

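A jar was knocked: the two at (332,241) and (326,314) now touch, at (0.5694, 0.0084) and (0.6214, 0.0095). I'll use the new positions.

Call:
send_rows:
  motion:
    - {"dp": [0.008,0.009,0],"rot": [0,0.007,0],"grip": 0.045}
    - {"dp": [0,0,0],"rot": [0,0,0],"grip": 0.045}
    - {"dp": [0,0,-0.04],"rot": [0,0,0],"grip": 0.045}
    - {"dp": [0,0,-0.03],"rot": [0,0,0],"grip": 0.045}
    - {"dp": [0,0,-0.012],"rot": [0,0,0],"grip": 0.045}
    - {"dp": [0,0,0],"rot": [0,0,0],"grip": 0.045}
    - {"dp": [0,0,0],"rot": [0,0,0],"grip": 0.045}

```text
clock: 39.5
tcp_pos: [0.5719, 0.0097, 0.0834]
orientation: [2.13, 2.306, 0.007]
contact_force: [0.5, 0.8, 0.6]
grip_width: 0.0448
```

Call:
send_rows:
  motion:
    - {"dp": [-0.0025,-0.001,-0.01],"rot": [0,0.005,0],"grip": 0.045}
    - {"dp": [0,0,-0.01],"rot": [0,0,0],"grip": 0.045}
    - {"dp": [0,0,-0.005],"rot": [0,0,0],"grip": 0.045}
    - {"dp": [0,0,0],"rot": [0,0,0],"grip": 0.045}
    - {"dp": [0,0,0],"rot": [0,0,0],"grip": 0.035}
    - {"dp": [0,0,0],"rot": [0,0,0],"grip": 0.01}
    - {"dp": [0,0,0],"rot": [0,0,0],"grip": 0.01}
    - {"dp": [0,0,0],"rot": [0,0,0],"grip": 0.01}

```text
clock: 40.5
tcp_pos: [0.5703, 0.0088, 0.0586]
orientation: [-2.131, -2.307, -0.005]
contact_force: [0.1, -0.6, -1.1]
grip_width: 0.0225
```

Call:
send_rows:
  motion:
    - {"dp": [0,0,0.03],"rot": [0,0,0],"grip": 0.01}
    - {"dp": [0,0,0.05],"rot": [0,0,0],"grip": 0.01}
    - {"dp": [0,0,0.05],"rot": [0,0.002,0],"grip": 0.01}
    - {"dp": [0,0,0.05],"rot": [0,0.002,0],"grip": 0.01}
    - {"dp": [-0.005,-0.02,0.03],"rot": [0,0,0],"grip": 0.01}
    - {"dp": [-0.007,-0.045,0],"rot": [0,0,0],"grip": 0.01}
    - {"dp": [-0.007,-0.045,0],"rot": [0,0,0],"grip": 0.01}
    - {"dp": [-0.007,-0.045,0],"rot": [0,0,0],"grip": 0.01}
    - {"dp": [-0.007,-0.045,0],"rot": [0,0,0],"grip": 0.01}
    - {"dp": [-0.007,-0.045,0],"rot": [0,0,0],"grip": 0.01}
    - {"dp": [-0.007,-0.045,0],"rot": [0,0,0],"grip": 0.01}
    - {"dp": [-0.007,-0.045,0],"rot": [0,0,0],"grip": 0.01}
    - {"dp": [-0.005,-0.025,0],"rot": [0,0,0],"grip": 0.01}
    - {"dp": [0,-0.01,0],"rot": [0,0,0],"grip": 0.01}
    - {"dp": [0,0,0],"rot": [0,0,0],"grip": 0.01}
    - {"dp": [0,0,0],"rot": [0,0,0],"grip": 0.01}
    - {"dp": [0,0,0],"rot": [0,0,0],"grip": 0.01}

```text
clock: 42.62
tcp_pos: [0.507, -0.367, 0.2742]
orientation: [-2.119, -2.312, -0.005]
contact_force: [0.3, -0.1, -1.0]
grip_width: 0.0227
```

```bash
python3 -c "
from h import *
pose()"
```

```text
p [ 0.507  -0.367   0.2742] toolx [-0.0872  0.9962  0.0058] yaw 1.6580777260453965 toolz [-0.0018  0.0057 -1.    ] tilt -0.001763683393964771 F [ 0.2613 -0.1332 -1.0304] g 0.02274076749905743 t 42.625
```

Call:
send_rows:
  motion:
    - {"dp": [0.002,0.003,-0.02],"rot": [-0.005,-0.001,-0.008],"grip": 0.01}
    - {"dp": [0,0,-0.05],"rot": [0,0,0],"grip": 0.01}
    - {"dp": [0,0,-0.05],"rot": [0,0,0],"grip": 0.01}
    - {"dp": [0,0,-0.04],"rot": [0,0,0],"grip": 0.01}
    - {"dp": [0,0,-0.02],"rot": [0,0,0],"grip": 0.01}
    - {"dp": [0,0,0],"rot": [0,0,0],"grip": 0.01}
    - {"dp": [0,0,0],"rot": [0,0,0],"grip": 0.01}

```text
clock: 43.5
tcp_pos: [0.5151, -0.3584, 0.0926]
orientation: [2.116, 2.315, 0.007]
contact_force: [-0.4, -0.0, -0.5]
grip_width: 0.0226
```

Call:
send_rows:
  motion:
    - {"dp": [-0.0047,-0.004,-0.006],"rot": [0,0.005,-0.012],"grip": 0.01}
    - {"dp": [0,0,-0.006],"rot": [0,0,0],"grip": 0.01}
    - {"dp": [0,0,-0.005],"rot": [0,0,0],"grip": 0.01}
    - {"dp": [0,0,-0.003],"rot": [0,0,0],"grip": 0.01}
    - {"dp": [0,0,0],"rot": [0,0,0],"grip": 0.01}

```text
clock: 44.12
tcp_pos: [0.5116, -0.3641, 0.0744]
orientation: [2.13, 2.301, 0.004]
contact_force: [-0.1, 0.2, -0.6]
grip_width: 0.0225
```

Call:
send_rows:
  motion:
    - {"dp": [-0.001,0.0015,-0.003],"rot": [0,0,0],"grip": 0.01}
    - {"dp": [0,0,-0.003],"rot": [0,0,0],"grip": 0.01}
    - {"dp": [0,0,-0.0015],"rot": [0,0,0],"grip": 0.01}
    - {"dp": [0,0,0],"rot": [0,0,0],"grip": 0.03}
    - {"dp": [0,0,0],"rot": [0,0,0],"grip": 0.045}
    - {"dp": [0,0,0],"rot": [0,0,0],"grip": 0.045}
    - {"dp": [0,0,0.04],"rot": [0,0,0],"grip": 0.045}
    - {"dp": [0,0,0.055],"rot": [0,0,0],"grip": 0.045}
    - {"dp": [0,0,0.055],"rot": [0,0,0],"grip": 0.045}
    - {"dp": [0,0.03,0.02],"rot": [0,0,0],"grip": 0.045}
    - {"dp": [0.015,0.05,0],"rot": [0,0,0],"grip": 0.045}
    - {"dp": [0.015,0.05,0],"rot": [0,0,0],"grip": 0.045}
    - {"dp": [0.015,0.05,0],"rot": [0,0,0],"grip": 0.045}
    - {"dp": [0.015,0.05,0],"rot": [0,0,0],"grip": 0.045}
    - {"dp": [0.015,0.05,0],"rot": [0,0,0],"grip": 0.045}
    - {"dp": [0.015,0.045,0],"rot": [0,0,0],"grip": 0.045}
    - {"dp": [0.01,0.035,0],"rot": [0,0,0],"grip": 0.045}
    - {"dp": [0,0,0],"rot": [0,0,0],"grip": 0.045}
    - {"dp": [0,0,0],"rot": [0,0,0],"grip": 0.045}
    - {"dp": [0,0,0],"rot": [0,0,0],"grip": 0.045}

```text
clock: 46.62
tcp_pos: [0.6104, 0.0066, 0.2449]
orientation: [2.133, 2.292, 0.009]
contact_force: [-0.1, -0.4, 0.3]
grip_width: 0.0452
```

Run:
```python
from h import *
look();hough(load('wrist'))
```

```text
p [0.6104 0.0062 0.245 ] toolx [-0.0709  0.9975 -0.0039] yaw 1.6417282563038869 toolz [ 0.0121 -0.0031 -0.9999] tilt 0.01207278681088291 F [0.586  0.4389 0.5859] g 0.04479125994841392 t 46.675
blob px 296 292 xy [ 0.691  -0.0079] rad mm 26.1 fill 0.91
blob px 321 215 xy [0.6211 0.0091] rad mm 26.0 fill 0.95
circ 438.5 130.5 32.2 [0.5452 0.097 ] 26.0 col [240 218  10]
circ 296.5 290.5 28.6 [ 0.69   -0.0075] 25.1 col [247 247 247]
circ 205.5 67.5 32.5 [ 0.511  -0.0881] 25.2 col [226 154  92]
circ 321.5 216.5 30.8 [0.622  0.0095] 25.7 col [230 227 219]
```

Call:
send_rows:
  motion:
    - {"dp": [0.009,0.002,0],"rot": [0.003,0.012,0],"grip": 0.045}
    - {"dp": [0,0,0],"rot": [0,0,0],"grip": 0.045}
    - {"dp": [0,0,-0.05],"rot": [0,0,0],"grip": 0.045}
    - {"dp": [0,0,-0.05],"rot": [0,0,0],"grip": 0.045}
    - {"dp": [0,0,-0.04],"rot": [0,0,0],"grip": 0.045}
    - {"dp": [0,0,-0.015],"rot": [0,0,0],"grip": 0.045}
    - {"dp": [0,0,0],"rot": [0,0,0],"grip": 0.045}
    - {"dp": [0,0,0],"rot": [0,0,0],"grip": 0.045}

```text
clock: 47.68
tcp_pos: [0.6232, 0.0044, 0.0894]
orientation: [2.144, 2.29, 0.007]
contact_force: [0.2, -0.8, 1.8]
grip_width: 0.045
```

Call:
send_rows:
  motion:
    - {"dp": [-0.002,0.0045,0],"rot": [0,0.006,0],"grip": 0.045}
    - {"dp": [0,0,-0.012],"rot": [0,0,0],"grip": 0.045}
    - {"dp": [0,0,-0.012],"rot": [0,0,0],"grip": 0.045}
    - {"dp": [0,0,-0.006],"rot": [0,0,0],"grip": 0.045}
    - {"dp": [0,0,0],"rot": [0,0,0],"grip": 0.045}
    - {"dp": [0,0,0],"rot": [0,0,0],"grip": 0.035}
    - {"dp": [0,0,0],"rot": [0,0,0],"grip": 0.01}
    - {"dp": [0,0,0],"rot": [0,0,0],"grip": 0.01}
    - {"dp": [0,0,0],"rot": [0,0,0],"grip": 0.01}

```text
clock: 48.8
tcp_pos: [0.6228, 0.0094, 0.0602]
orientation: [2.145, 2.292, 0.006]
contact_force: [-0.3, -0.7, -0.3]
grip_width: 0.0223
```

Call:
send_rows:
  motion:
    - {"dp": [0,0,0.03],"rot": [0,0.002,0],"grip": 0.01}
    - {"dp": [0,0,0.05],"rot": [0,0,0],"grip": 0.01}
    - {"dp": [0,0,0.05],"rot": [0,0.002,0],"grip": 0.01}
    - {"dp": [0,0,0.05],"rot": [0,0.002,0],"grip": 0.01}
    - {"dp": [-0.005,-0.015,0.03],"rot": [0,0,0],"grip": 0.01}
    - {"dp": [-0.016,-0.04,0],"rot": [0,0,0],"grip": 0.01}
    - {"dp": [-0.016,-0.04,0],"rot": [0,0,0],"grip": 0.01}
    - {"dp": [-0.016,-0.04,0],"rot": [0,0,0],"grip": 0.01}
    - {"dp": [-0.016,-0.04,0],"rot": [0,0,0],"grip": 0.01}
    - {"dp": [-0.016,-0.04,0],"rot": [0,0,0],"grip": 0.01}
    - {"dp": [-0.016,-0.04,0],"rot": [0,0,0],"grip": 0.01}
    - {"dp": [-0.012,-0.03,0],"rot": [0,0,0],"grip": 0.01}
    - {"dp": [0,-0.006,0],"rot": [0,0,0],"grip": 0.01}
    - {"dp": [0,0,0],"rot": [0,0,0],"grip": 0.01}
    - {"dp": [0,0,0],"rot": [0,0,0],"grip": 0.01}
    - {"dp": [0,0,0],"rot": [0,0,0],"grip": 0.01}

```text
clock: 50.8
tcp_pos: [0.5036, -0.2849, 0.2765]
orientation: [-2.136, -2.297, -0.003]
contact_force: [0.7, 0.3, -1.2]
grip_width: 0.0227
```

```bash
python3 -c "
from h import *
pose()"
```

```text
p [ 0.5036 -0.2849  0.2765] toolx [-0.0725  0.9974  0.0047] yaw 1.6433316584373392 toolz [-0.0017  0.0046 -1.    ] tilt -0.0017291188105106416 F [ 0.678   0.3242 -1.2185] g 0.02274101894512864 t 50.8
```

Call:
send_rows:
  motion:
    - {"dp": [0,-0.008,-0.02],"rot": [-0.004,-0.001,0],"grip": 0.01}
    - {"dp": [0,0,-0.05],"rot": [0,0,0],"grip": 0.01}
    - {"dp": [0,0,-0.05],"rot": [0,0,0],"grip": 0.01}
    - {"dp": [0,0,-0.045],"rot": [0,0,0],"grip": 0.01}
    - {"dp": [0,0,-0.02],"rot": [0,0,0],"grip": 0.01}
    - {"dp": [0,0,0],"rot": [0,0,0],"grip": 0.01}
    - {"dp": [0,0,0],"rot": [0,0,0],"grip": 0.01}

```text
clock: 51.68
tcp_pos: [0.5099, -0.2881, 0.0889]
orientation: [2.123, 2.31, 0.006]
contact_force: [0.2, 0.5, -2.0]
grip_width: 0.023
```

Call:
send_rows:
  motion:
    - {"dp": [-0.004,-0.004,-0.005],"rot": [0,0.005,-0.005],"grip": 0.01}
    - {"dp": [0,0,-0.005],"rot": [0,0,0],"grip": 0.01}
    - {"dp": [0,0,-0.004],"rot": [0,0,0],"grip": 0.01}
    - {"dp": [0,0,-0.003],"rot": [0,0,0],"grip": 0.01}
    - {"dp": [0,0,0],"rot": [0,0,0],"grip": 0.01}

```text
clock: 52.3
tcp_pos: [0.5077, -0.2935, 0.0741]
orientation: [2.128, 2.303, 0.004]
contact_force: [-0.1, 0.4, -1.6]
grip_width: 0.023
```

Call:
send_rows:
  motion:
    - {"dp": [-0.0015,0.001,-0.003],"rot": [0,0,0],"grip": 0.01}
    - {"dp": [0,0,-0.002],"rot": [0,0,0],"grip": 0.01}
    - {"dp": [0,0,-0.0015],"rot": [0,0,0],"grip": 0.01}
    - {"dp": [0,0,0],"rot": [0,0,0],"grip": 0.03}
    - {"dp": [0,0,0],"rot": [0,0,0],"grip": 0.045}
    - {"dp": [0,0,0],"rot": [0,0,0],"grip": 0.045}
    - {"dp": [0,0,0.04],"rot": [0,0,0],"grip": 0.045}
    - {"dp": [0,0,0.055],"rot": [0,0,0],"grip": 0.045}
    - {"dp": [0,0,0.055],"rot": [0,0,0],"grip": 0.045}
    - {"dp": [0.01,0.02,0.02],"rot": [0,0,0],"grip": 0.045}
    - {"dp": [0.026,0.04,0],"rot": [0,0,0],"grip": 0.045}
    - {"dp": [0.026,0.04,0],"rot": [0,0,0],"grip": 0.045}
    - {"dp": [0.026,0.04,0],"rot": [0,0,0],"grip": 0.045}
    - {"dp": [0.026,0.04,0],"rot": [0,0,0],"grip": 0.045}
    - {"dp": [0.026,0.04,0],"rot": [0,0,0],"grip": 0.045}
    - {"dp": [0.026,0.04,0],"rot": [0,0,0],"grip": 0.045}
    - {"dp": [0.008,0.015,0],"rot": [0,0,0],"grip": 0.045}
    - {"dp": [0,0,0],"rot": [0,0,0],"grip": 0.045}
    - {"dp": [0,0,0],"rot": [0,0,0],"grip": 0.045}
    - {"dp": [0,0,0],"rot": [0,0,0],"grip": 0.045}

```text
clock: 54.8
tcp_pos: [0.6812, -0.013, 0.244]
orientation: [2.136, 2.293, 0.005]
contact_force: [0.6, -0.3, 0.7]
grip_width: 0.0446
```

Run:
```python
from h import *
look();hough(load('wrist'))
```

```text
p [ 0.6811 -0.0133  0.2441] toolx [-0.0703  0.9975 -0.0036] yaw 1.6411092177768685 toolz [ 0.0081 -0.0031 -1.    ] tilt 0.00807841994729298 F [-0.0322 -0.3744 -0.0839] g 0.045234489564728836 t 54.85
blob px 324 215 xy [ 0.6905 -0.008 ] rad mm 26.1 fill 0.94
circ 476.5 38.5 33.2 [0.5446 0.0973] 26.0 col [247 247  10]
circ 325.5 215.5 30.3 [ 0.6907 -0.0069] 25.1 col [229 227 218]
circ 607.5 274.5 26.3 [0.7259 0.2497] 26.0 col [166 162 149]
```

Jar1 at (0.6906, -0.0077).

Call:
send_rows:
  motion:
    - {"dp": [0.0075,0.006,0],"rot": [0.003,0.008,0.003],"grip": 0.045}
    - {"dp": [0,0,0],"rot": [0,0,0],"grip": 0.045}
    - {"dp": [0,0,-0.05],"rot": [0,0,0],"grip": 0.045}
    - {"dp": [0,0,-0.05],"rot": [0,0,0],"grip": 0.045}
    - {"dp": [0,0,-0.04],"rot": [0,0,0],"grip": 0.045}
    - {"dp": [0,0,-0.015],"rot": [0,0,0],"grip": 0.045}
    - {"dp": [0,0,0],"rot": [0,0,0],"grip": 0.045}
    - {"dp": [0,0,0],"rot": [0,0,0],"grip": 0.045}

```text
clock: 55.85
tcp_pos: [0.6917, -0.0095, 0.0892]
orientation: [2.137, 2.296, 0.007]
contact_force: [-0.8, -0.7, 1.2]
grip_width: 0.0451
```

Call:
send_rows:
  motion:
    - {"dp": [-0.002,0.0015,0],"rot": [0,0.006,0],"grip": 0.045}
    - {"dp": [0,0,-0.012],"rot": [0,0,0],"grip": 0.045}
    - {"dp": [0,0,-0.012],"rot": [0,0,0],"grip": 0.045}
    - {"dp": [0,0,-0.006],"rot": [0,0,0],"grip": 0.045}
    - {"dp": [0,0,0],"rot": [0,0,0],"grip": 0.045}
    - {"dp": [0,0,0],"rot": [0,0,0],"grip": 0.035}
    - {"dp": [0,0,0],"rot": [0,0,0],"grip": 0.01}
    - {"dp": [0,0,0],"rot": [0,0,0],"grip": 0.01}
    - {"dp": [0,0,0],"rot": [0,0,0],"grip": 0.01}

```text
clock: 56.98
tcp_pos: [0.6914, -0.0079, 0.0604]
orientation: [2.138, 2.297, 0.006]
contact_force: [-0.2, -0.8, -1.0]
grip_width: 0.0227
```

Call:
send_rows:
  motion:
    - {"dp": [0,0,0.03],"rot": [0,0.002,0],"grip": 0.01}
    - {"dp": [0,0,0.05],"rot": [0,0,0],"grip": 0.01}
    - {"dp": [0,0,0.05],"rot": [0,0.002,0],"grip": 0.01}
    - {"dp": [0,0,0.05],"rot": [0,0.002,0],"grip": 0.01}
    - {"dp": [-0.005,-0.015,0.03],"rot": [0,0,0],"grip": 0.01}
    - {"dp": [-0.013,-0.045,0],"rot": [0,0,0],"grip": 0.01}
    - {"dp": [-0.013,-0.045,0],"rot": [0,0,0],"grip": 0.01}
    - {"dp": [-0.013,-0.045,0],"rot": [0,0,0],"grip": 0.01}
    - {"dp": [-0.013,-0.045,0],"rot": [0,0,0],"grip": 0.01}
    - {"dp": [-0.013,-0.045,0],"rot": [0,0,0],"grip": 0.01}
    - {"dp": [-0.013,-0.045,0],"rot": [0,0,0],"grip": 0.01}
    - {"dp": [-0.013,-0.04,0],"rot": [0,0,0],"grip": 0.01}
    - {"dp": [-0.008,-0.02,0],"rot": [0,0,0],"grip": 0.01}
    - {"dp": [0,0,0],"rot": [0,0,0],"grip": 0.01}
    - {"dp": [0,0,0],"rot": [0,0,0],"grip": 0.01}
    - {"dp": [0,0,0],"rot": [0,0,0],"grip": 0.01}

```text
clock: 58.98
tcp_pos: [0.5803, -0.3582, 0.2761]
orientation: [-2.132, -2.302, -0.001]
contact_force: [-0.1, -1.2, -0.0]
grip_width: 0.023
```

```bash
python3 -c "
from h import *
pose()"
```

```text
p [ 0.5803 -0.3582  0.2761] toolx [-0.0768  0.997   0.0032] yaw 1.647624965375958 toolz [-0.0023  0.0031 -1.    ] tilt -0.0022599322395196225 F [-0.1178 -1.2191 -0.0215] g 0.023019659663593907 t 58.975
```

Call:
send_rows:
  motion:
    - {"dp": [-0.003,-0.001,-0.02],"rot": [-0.003,-0.001,0],"grip": 0.01}
    - {"dp": [0,0,-0.05],"rot": [0,0,0],"grip": 0.01}
    - {"dp": [0,0,-0.05],"rot": [0,0,0],"grip": 0.01}
    - {"dp": [0,0,-0.045],"rot": [0,0,0],"grip": 0.01}
    - {"dp": [0,0,-0.02],"rot": [0,0,0],"grip": 0.01}
    - {"dp": [0,0,0],"rot": [0,0,0],"grip": 0.01}
    - {"dp": [0,0,0],"rot": [0,0,0],"grip": 0.01}

```text
clock: 59.85
tcp_pos: [0.5851, -0.3512, 0.0892]
orientation: [2.115, 2.317, 0.007]
contact_force: [-0.9, -0.2, -1.2]
grip_width: 0.0226
```

Call:
send_rows:
  motion:
    - {"dp": [-0.0045,-0.0055,-0.005],"rot": [0,0.006,-0.014],"grip": 0.01}
    - {"dp": [0,0,-0.005],"rot": [0,0,0],"grip": 0.01}
    - {"dp": [0,0,-0.004],"rot": [0,0,0],"grip": 0.01}
    - {"dp": [0,0,-0.003],"rot": [0,0,0],"grip": 0.01}
    - {"dp": [0,0,0],"rot": [0,0,0],"grip": 0.01}

```text
clock: 60.48
tcp_pos: [0.582, -0.3587, 0.075]
orientation: [2.132, 2.3, 0.003]
contact_force: [0.1, 0.2, -1.2]
grip_width: 0.0226
```

Call:
send_rows:
  motion:
    - {"dp": [-0.002,0.0015,-0.003],"rot": [0,0,0],"grip": 0.01}
    - {"dp": [0,0,-0.002],"rot": [0,0,0],"grip": 0.01}
    - {"dp": [0,0,-0.0015],"rot": [0,0,0],"grip": 0.01}
    - {"dp": [0,0,0],"rot": [0,0,0],"grip": 0.03}
    - {"dp": [0,0,0],"rot": [0,0,0],"grip": 0.045}
    - {"dp": [0,0,0],"rot": [0,0,0],"grip": 0.045}
    - {"dp": [0,0,0.04],"rot": [0,0,0],"grip": 0.045}
    - {"dp": [0,0,0.055],"rot": [0,0,0],"grip": 0.045}
    - {"dp": [0,0,0.055],"rot": [0,0,0],"grip": 0.045}
    - {"dp": [-0.01,0.03,0.02],"rot": [0,0,0],"grip": 0.0}
    - {"dp": [-0.015,0.05,0],"rot": [0,0,0],"grip": 0.0}
    - {"dp": [-0.015,0.05,0],"rot": [0,0,0],"grip": 0.0}
    - {"dp": [-0.015,0.05,0],"rot": [0,0,0],"grip": 0.0}
    - {"dp": [-0.015,0.05,0],"rot": [0,0,0],"grip": 0.0}
    - {"dp": [-0.015,0.05,0],"rot": [0,0,0],"grip": 0.0}
    - {"dp": [-0.015,0.05,0],"rot": [0,0,0],"grip": 0.0}
    - {"dp": [-0.01,0.04,0],"rot": [0,0,0],"grip": 0.0}
    - {"dp": [0,0.02,0],"rot": [0,0,0],"grip": 0.0}
    - {"dp": [0,0,0],"rot": [0,0,0],"grip": 0.0}
    - {"dp": [0,0,0],"rot": [0,0,0],"grip": 0.0}

```text
clock: 62.98
tcp_pos: [0.4642, 0.0419, 0.2452]
orientation: [2.132, 2.297, 0.011]
contact_force: [0.7, 0.4, -0.0]
grip_width: -0.0003
```

Run:
```python
from h import *
pose();t=grab('top')
cv2.imwrite('pics/t5.png',cv2.resize(t['img'][170:300,330:480],(800,693),interpolation=cv2.INTER_CUBIC)[:600,:,::-1])
S=np.array([(.4402,-.3675),(.4344,-.298),(.5094,-.3623),(.5043,-.2923),(.5794,-.3572)])
# circle-fit flange at z=.060 by edge template: white mask centroid-of-bbox near the prediction
im=t['img'].astype(int);m=(im.min(2)>175)
for s in S:
    u,v=px(t,[[*s,.060]])[0]
    best=None
    g=cv2.GaussianBlur(t['img'].min(2),(0,0),.7).astype(float)
    for du in np.arange(-4,4.1,.25):
        for dv in np.arange(-4,4.1,.25):
            a=np.linspace(0,2*np.pi,60,endpoint=False)
            # flange outline projected as a world circle around the candidate
            q=w(t,[[u+du,v+dv]],.060)[0]
            P=lambda r:px(t,np.c_[q[0]+r*np.cos(a),q[1]+r*np.sin(a),np.full(60,.060)]).astype(np.float32)
            sm=lambda p:cv2.remap(g.astype(np.float32),p[:,:1],p[:,1:],cv2.INTER_LINEAR)
            sc=np.median(sm(P(.0235)))*0+np.minimum(sm(P(.0232)),215).mean()-np.minimum(sm(P(.0288)),215).mean()
            if best is None or sc>best[0]: best=(sc,q[:2])
    print(s,'flange',best[1],'err mm',(best[1]-s)*1e3,round(best[0],1))
```

```text
p [0.4642 0.0419 0.2452] toolx [-0.0744  0.9972 -0.0007] yaw 1.645272879573902 toolz [ 0.01    0.     -0.9999] tilt 0.010025966488582857 F [ 0.6574  0.3996 -0.0396] g -0.0002960898168895039 t 62.975
[ 0.4402 -0.3675] flange [ 0.4408 -0.3682] err mm [ 0.624  -0.6577] 83.6
[ 0.4344 -0.298 ] flange [ 0.4356 -0.2987] err mm [ 1.2358 -0.6615] 82.1
[ 0.5094 -0.3623] flange [ 0.5113 -0.363 ] err mm [ 1.9017 -0.7192] 85.3
[ 0.5043 -0.2923] flange [ 0.5056 -0.293 ] err mm [ 1.2623 -0.6701] 79.9
[ 0.5794 -0.3572] flange [ 0.5807 -0.3573] err mm [ 1.2891 -0.0581] 82.6
```

View pics/t5.png

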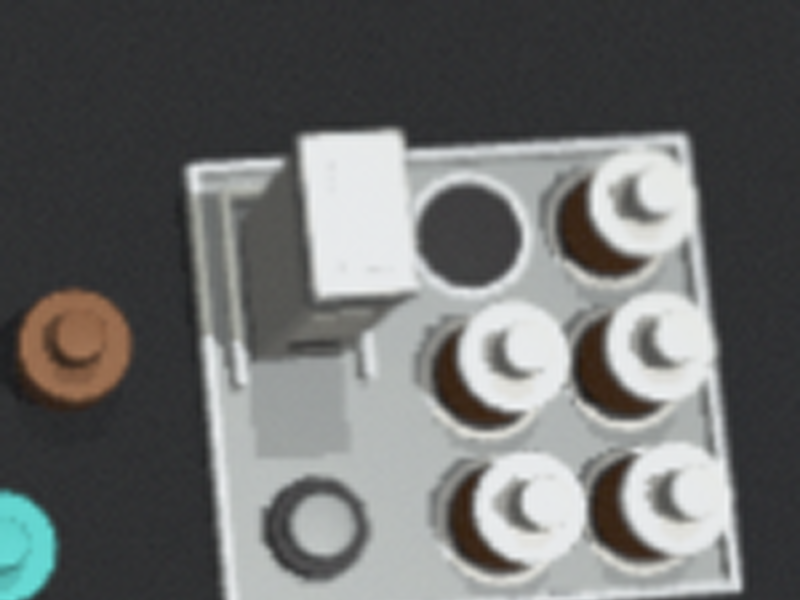

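The top crop shows all five jars on their spots with errors under 2 mm, and the cartridge in the bay; only spot6 is empty. The button is at (317,527) in the crop. Now I press it.

Call:
send_rows:
  motion:
    - {"dp": [-0.006,-0.04,0],"rot": [0,0.008,0],"grip": 0}
    - {"dp": [-0.006,-0.045,-0.02],"rot": [0,0,0],"grip": 0}
    - {"dp": [-0.006,-0.045,-0.03],"rot": [0,0,0],"grip": 0}
    - {"dp": [-0.006,-0.045,-0.03],"rot": [0,0,0],"grip": 0}
    - {"dp": [-0.006,-0.045,-0.02],"rot": [0,0,0],"grip": 0}
    - {"dp": [-0.004,-0.025,0],"rot": [0,0,0],"grip": 0}
    - {"dp": [0,0,0],"rot": [0,0,0],"grip": 0}
    - {"dp": [0,0,0],"rot": [0,0,0],"grip": 0}
    - {"dp": [0,0,0],"rot": [0,0,0],"grip": 0}

```text
clock: 64.15
tcp_pos: [0.4274, -0.2191, 0.1434]
orientation: [2.149, 2.283, 0.003]
contact_force: [-0.6, -0.4, 0.2]
grip_width: 0.0001
```

Call:
send_rows:
  motion:
    - {"dp": [0.002,0.009,-0.01],"rot": [0,0,0],"grip": 0}
    - {"dp": [0,0,-0.03],"rot": [0,0,0],"grip": 0}
    - {"dp": [0,0,-0.03],"rot": [0,0,0],"grip": 0}
    - {"dp": [0,0,-0.01],"rot": [0,0,0],"grip": 0}
    - {"dp": [0,0,0],"rot": [0,0,0],"grip": 0}
    - {"dp": [0,0,0],"rot": [0,0,0],"grip": 0}

```text
clock: 64.9
tcp_pos: [0.4326, -0.2031, 0.0608]
orientation: [2.137, 2.294, 0.008]
contact_force: [1.2, 0.2, 0.7]
grip_width: -0.0002
```

Call:
send_rows:
  motion:
    - {"dp": [-0.002,-0.005,0],"rot": [0,0.005,0],"grip": 0}
    - {"dp": [0,0,-0.006],"rot": [0,0,0],"grip": 0}
    - {"dp": [0,0,-0.006],"rot": [0,0,0],"grip": 0}
    - {"dp": [0,0,-0.005],"rot": [0,0,0],"grip": 0}
    - {"dp": [0,0,0],"rot": [0,0,0],"grip": 0}

```text
clock: 65.53
tcp_pos: [0.4316, -0.2088, 0.0442]
orientation: [2.138, 2.295, 0.005]
contact_force: [-0.6, -0.0, -0.7]
grip_width: 0.0002
```

Call:
send_rows:
  motion:
    - {"dp": [0,0,-0.004],"rot": [0,0,0],"grip": 0}
    - {"dp": [0,0,-0.004],"rot": [0,0,0],"grip": 0}
    - {"dp": [0,0,-0.002],"rot": [0,0,0],"grip": 0}

```text
clock: 65.9
tcp_pos: [0.4317, -0.2088, 0.0335]
orientation: [2.138, 2.295, 0.005]
contact_force: [-0.1, 0.0, 0.8]
grip_width: 0.0
```

Call:
send_rows:
  motion:
    - {"dp": [0,0,-0.003],"rot": [0,0,0],"grip": 0}
    - {"dp": [0,0,-0.003],"rot": [0,0,0],"grip": 0}

```text
clock: 66.15
tcp_pos: [0.4318, -0.2088, 0.0273]
orientation: [2.138, 2.295, 0.005]
contact_force: [-0.9, 0.4, 2.5]
grip_width: -0.0001
```

Call:
send_rows:
  motion:
    - {"dp": [0,0,-0.003],"rot": [0,0,0],"grip": 0}
    - {"dp": [0,0,-0.002],"rot": [0,0,0],"grip": 0}

```text
clock: 66.4
tcp_pos: [0.4319, -0.209, 0.0233]
orientation: [2.14, 2.294, 0.008]
contact_force: [-8.4, 6.3, 45.9]
grip_width: 0.0003
```

Call:
send_rows:
  motion:
    - {"dp": [0,0,0.01],"rot": [0,0,0],"grip": 0}
    - {"dp": [0,0,0.04],"rot": [0,0,0],"grip": 0}
    - {"dp": [0,0,0.05],"rot": [0,0,0],"grip": 0}
    - {"dp": [0,0,0.05],"rot": [0,0,0],"grip": 0}
    - {"dp": [0,0,0.04],"rot": [0,0,0],"grip": 0}
    - {"dp": [0.01,0.04,0],"rot": [0,0,0],"grip": 0}
    - {"dp": [0.01,0.05,0],"rot": [0,0,0],"grip": 0}
    - {"dp": [0.01,0.05,0],"rot": [0,0,0],"grip": 0}
    - {"dp": [0,0.05,0],"rot": [0,0,0],"grip": 0}
    - {"dp": [0,0.03,0],"rot": [0,0,0],"grip": 0}
    - {"dp": [0,0,0],"rot": [0,0,0],"grip": 0}
    - {"dp": [0,0,0],"rot": [0,0,0],"grip": 0}
    - {"dp": [0,0,0],"rot": [0,0,0],"grip": 0}

```text
clock: 68.03
tcp_pos: [0.4616, 0.0159, 0.2195]
orientation: [2.143, 2.288, 0.015]
contact_force: [-0.3, -0.1, -0.1]
grip_width: 0.0003
```

Run:
```python
from h import *
pose();grab('side','end.png')
```

```text
p [0.4616 0.0159 0.2195] toolx [-0.0652  0.9979  0.0019] yaw 1.6360143724362581 toolz [ 0.0113  0.0026 -0.9999] tilt 0.01129649249821243 F [-0.3363 -0.1085 -0.1079] g 0.0003323287100376625 t 68.025
```

View pics/end.png

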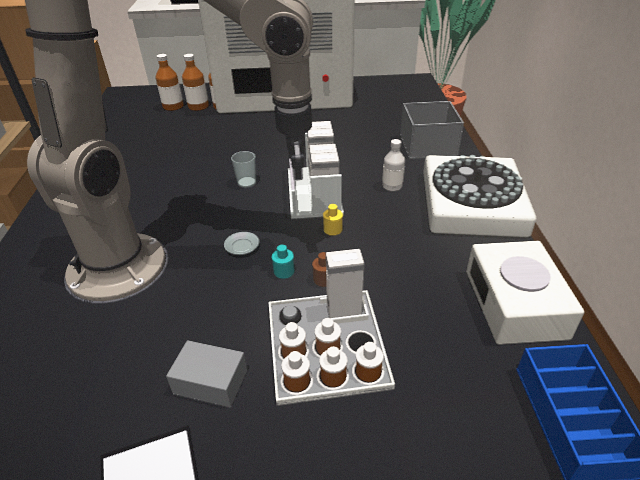

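The side view shows the five jars upright on the tray around (330,355), the cartridge in the bay at (345,283) and the four others in the rack. The bystanders and decoys look unmoved, and the arm is clear.

```bash
python3 -c "
from h import *
print(hand_in())"
```

```text
the job is handed in; nothing more can be done
None
```

I tipped the middle cartridge onto the bar, pulled it free and stood it in the bay. All five jars went onto spots 1 to 5, near row first. Then I pressed and released the start button and handed in at about 68 s.

**Last checks:**
- **Jars:** the top camera put all five within about 2 mm of their spot centres.
- **Cartridge:** my first placing was off by about 2.5 mm (top camera) to 6 mm (rough side reading). I lifted it and moved it 3 mm, after which the top camera put it within about 1 mm of the bay centre sideways. I did not repeat the side-camera check.
- **Rest of the bench:** the final side picture shows the four other cartridges standing, with the decoys and bystanders apparently unmoved and the arm clear.
- **Knocked jar:** two jars had shifted by about 5 and 15 mm during the run. I found them again with the wrist camera before gripping.

**Doubtful point:** the fingertips met the button's end stop with about 46 N, far more than the 5 N needed. That is over the 40 N limit set for the arm or the gripper's body. I assumed that limit does not cover the fingertips, but I can't confirm it. The wrist force stayed well below 120 N in every reading.

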